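# Stack glued cartons on the pressing stand

## Robot

A 6-joint arm with a two-finger parallel gripper is mounted at the origin on the work surface. World frame = base frame: x ahead of the robot, y to its left, z up, the work surface at z = 0. Lengths are in mm, angles in degrees, forces in N, time in s.
With the tool pointing down it reaches from about 350 to 850 mm from the base axis. Payload 8.1 kg.
Tool frame: the origin (TCP) lies on the centre line of the jaws, within the pads' length; the fingertips stand 14 mm ahead of it and the grasp point (between the pads) lies 5 mm behind it; z points along the fingers, y is the line along which they close (so a half turn about z gives the same grasp; the last joint's range is limited). The gripper opens to 85 mm and grips with 20 to 120 N. Pads are 22 mm wide; open, the fingers measure 114 mm over their backs; the gripper's body (76 mm by 85 mm) begins 54 mm behind the grasp point. The pads swing forward as they close: fully open they stand 13 mm farther back than shut.
Start: joints at [-71.7, 7.471, 85.268, -0, 87.261, -4.893], TCP at [236.321, -551.505, 245.292] pointing down, gripper open.
Joint ranges: [-169.43, 169.43], [-51.17, 129.36], [1.28, 143.12], [-76.62, 256.62], [0, 156.53], [-152.29, 152.29]. Speed limits (degrees/s): [136.94, 136.94, 159.86, 180, 180, 180].

## Interface

Orientations are given as [roll, pitch, yaw] about the fixed x, y, z axes, in that order (R = Rz(yaw) Ry(pitch) Rx(roll)).
In Python, from bench import sense, snapshot, camera_info, hand_in gives the robot as it stands. The module is installed in compiled form; this text tells all that it offers.
- The arm moves only by the tool apply_moves, never from a script. Its argument "deltas" is a list of rows, each a list of 7 numbers: the shift along the tool's x, y, z scaled (see below), then the turn, a rotation vector about the tool's x, y, z scaled (see below), then the opening, from 0 (shut) to 1 (fully open). In form: [[dx, dy, dz, ax, ay, az, claw], ...]. A call has 1 to 8 rows; each row shifts and turns the commanded pose from where the row before left it, along the tool's axes as they then stand; what a row does not reach is not made up. The controller multiplies each number of a shift by 0.03 m and each number of a turn by 0.08 rad. A row lasts 1/8 s, in which the tool goes at most 62.5 mm and 10.7 degrees, less where a joint would pass 70% of its speed; a pose out of reach is approached as far as the arm can. A call with a number of a shift or a turn outside -1 to 1 is refused whole. A call with a gripper value outside its range is refused whole. The fingers move at their own pace and stop on an object; "grip_force" is the grip in N (left out, the last holds). Time passes only in rows, so rows that do not move let the fingers close. It gives the time, the measured TCP pose, the force, the opening and the grip force at its end, in the units of the state.
- sense(): the state, without advancing time (a new reading comes with each control period).
- snapshot(name): name is "scene" or "top" or "wrist"; returns the picture (420x560x3 uint8, red, green, blue); there is no depth.
- camera_info(name): a dict with "vertical_fov" (degrees; the focal length in pixels is half the picture's height over the tangent of half this angle, whatever the lens; pixels are square), "cx", "cy" (the principal point, pixels), "origin" and "rotation" of the camera in the world; the wrist camera has in their place "tool_from_camera" (4x4, takes a point from camera to tool coordinates, whose origin is the TCP and whose axes are the flange's). Camera axes: x right, y up, looking along -z (the intrinsics and any distortion apply to the point x, -y, -z); pixel columns grow to the right and rows downward; lengths in mm; the calibration is good to about 2 mm. A picture is of the moment at which its call begins: read the wrist's pose just before it. camera_info takes no time and is no camera call.
- hand_in(): hands the job in; it is judged then, once.
The state is a dict: "time": time; "joint_pos": joint angles; "qd": joint speeds; "joint_efforts": joint torques, N m; "tool_pos": TCP position; "tcp_rot": TCP orientation; "ft_force": force on the tool from outside, world axes, zero at the start; "wrist_torque": the same for the moment, N m; "finger_gap": finger opening in mm; "grip_force": force on a finger pad.
Only numpy, scipy, OpenCV 4.12 (cv2) and the standard library are available. Lean on these libraries where they do the work, as an engineer would, in place of code of your own. Each camera call takes 0.05 s, during which the arm holds its last target. There are 200 camera calls.

## Task

The cartons' flaps have just been glued and must set under a weight. First take the tack caddy off the pressing stand and hang it by its bail on the hook; then stack all the cartons flat and squarely, edges flush, in one column on the stand's raised block, and last set squarely on top of the column the one pressing weight whose plate is the same size as the cartons. Leave the other weights and the other bench things where they are.

Things in the scene. Friction and masses are not known exactly. Their poses are not given: they have to be found in the camera images.
- stand: Pressing stand, fixed: plywood board 130 (x) x 120 (y) x 12 mm, on it in the middle a raised wooden block 76 (x) x 54 (y) mm, 14 mm high, with the plan of a carton. Origin: centre of the underside, on the bench, z up. It stands at one side of the bench, the hook stand at the other; which is which varies.
- stand_top (a point): Centre of the top face of the stand's raised block, 26 mm above the bench.
- hook: Hook stand, fixed: steel foot 140 (x) x 100 (y) x 14 mm; post 16 mm thick at x = +55 mm, 208 mm tall; round prong 8 mm thick, level from the post to x = -35 mm at 204 mm height (axis), then turned up to its tip at x = -48 mm, highest point 226 mm. Origin: centre of the foot's underside, z up. The prong points to the stand's -x: roughly to the robot, up to 0.35 rad either way.
- hook_seat (a point): Point on top of the prong's level part where a bail should hang: x = -15 mm, 208 mm above the bench.
- caddy: Tack caddy, loose, 0.16 kg: open metal tray 56 (x) x 60 (y) x 38 mm with a stiff, upright, square-cornered bail of steel strap 14 mm wide (x) and 3 mm thick in its y-z plane: the uprights, 54 mm over their outsides in y (good to pinch there, below the top), reach from the tray to the level top, upper face at 112 mm. Origin: centre of the underside, z up. At the start it stands on the block.
- caddy_bail (a point): Underside of the middle of the bail's level top, 109 mm above the caddy's underside: this rests on the prong when it hangs.
- weight_a: Pressing weight, too small: grey steel plate 60 (x) x 42 (y) x 12 mm with a bar grip 44 (x) x 16 (y) mm on it, top at 41 mm. 0.26 kg. Origin: centre of the underside. To be left alone.
- weight_b: Pressing weight of the right size: grey steel plate 76 (x) x 54 (y) x 12 mm with a bar grip 44 (x) x 16 (y) mm on it from 12 to 41 mm height. 0.42 kg. Origin: centre of the underside, z up.
- weight_c: Pressing weight, too large: grey steel plate 92 (x) x 66 (y) x 12 mm with the same bar grip. 0.62 kg. Origin: centre of the underside. To be left alone.
- tape: Roll of black tape lying flat, 68 mm across, 22 mm high; bystander. Origin: centre of the underside.
- polish: Flat round metal tin, 62 mm across, 32 mm high; bystander. Origin: centre of the underside.
- heel: Black rubber shoe heel, about 68 x 56 x 22 mm; bystander. Origin: under its middle.
- block: Grey plastic sanding block 70 x 36 x 24 mm; bystander. Origin: centre of the underside.
- carton1: Closed, rigid cardboard carton 76 (x) x 54 (y) x 36 mm (z), 0.1 to 0.2 kg; all cartons are alike; may be absent (None) in some runs. Origin: centre of the underside, z up. At the start it lies flat on the bench.
- carton2: Closed, rigid cardboard carton 76 (x) x 54 (y) x 36 mm (z), 0.1 to 0.2 kg; all cartons are alike; may be absent (None) in some runs. Origin: centre of the underside, z up. At the start it lies flat on the bench.
- carton3: Closed, rigid cardboard carton 76 (x) x 54 (y) x 36 mm (z), 0.1 to 0.2 kg; all cartons are alike; may be absent (None) in some runs. Origin: centre of the underside, z up. At the start it lies flat on the bench.
- carton4: Closed, rigid cardboard carton 76 (x) x 54 (y) x 36 mm (z), 0.1 to 0.2 kg; all cartons are alike; may be absent (None) in some runs. Origin: centre of the underside, z up. At the start it lies flat on the bench.
- carton5: Closed, rigid cardboard carton 76 (x) x 54 (y) x 36 mm (z), 0.1 to 0.2 kg; all cartons are alike; may be absent (None) in some runs. Origin: centre of the underside, z up. At the start it lies flat on the bench.
Not all that is in view belongs to the job. What is shaped like the carton5 but purple is not meant. What is shaped like the carton3 but blue is not meant.

How it is judged:
By the outcome, as a careful person would: the job done as asked, in the order asked, and still so for the second after the job is handed in, with the robot touching nothing.
Of carton1, carton2, carton3, carton4, carton5 only 3 to 5 are there at a start; the rules pass over those that are not, and their reading is None.
At some moment in a run one of weight_b may be knocked a few centimetres aside while the robot is not near it.
It also fails if it takes over 210 s, if anything falls off the work surface, if the arm or the gripper's body presses on something with over 40 N, if the wrist force passes 120 N, or if a joint passes its speed limit or range.

## Working session

There is one attempt and no reset: what is moved stays moved. The work goes in short steps, Python scripts to look and compute and a tool call to move; the robot and the scene stay as the last step left them, time stands still between calls to the robot, and variables do not carry over. Pictures are saved under pics/ and viewed, at most 14 in all, crops included, and the job is handed in when it is done.

Besides the shell and the picture viewer there is one more tool, called after "Request:" by a JSON object that holds its "api" and its "payload". apply_moves: Moves the arm, as the interface text tells. Its arguments: {"type":"object","properties":{"deltas":{"type":"array"},"grip_force":{"type":"number"}},"required":["deltas"]}

```bash
mkdir -p pics; ls; python3 - <<'E'
from bench import *
import cv2
s=sense();print(s)
for n in("scene","top","wrist"):
    im=snapshot(n);cv2.imwrite(f"pics/{n}0.png",im[:,:,::-1]);print(n,camera_info(n))
E
```

```text
pics
{'time': 0.0, 'joint_pos': array([-7.16995904e+01,  7.51319130e+00,  8.53295618e+01, -1.19054255e-03,
        8.72623787e+01, -4.89162495e+00]), 'qd': array([-0.10091096,  0.01041076,  0.01532416, -0.0051854 , -0.08670212,
        0.05096998]), 'joint_efforts': array([ 7.49521132e-05, -5.69395137e+01, -5.00557172e+01, -1.64583389e-04,
        1.46433525e-02, -1.67504402e-05]), 'tool_pos': array([ 236.14956554, -550.9986693 ,  244.26169279]), 'tcp_rot': array([-1.79895150e+02, -7.77996581e-03,  2.31920854e+01]), 'ft_force': array([-0.2767264 , -0.23269575,  0.04154539]), 'wrist_torque': array([-0.02805594, -0.00917417,  0.03360651]), 'grip_force': 0.0, 'finger_gap': 85.46722636375922}
scene {'vertical_fov': 56.94518306999472, 'cx': 279.1093539493554, 'cy': 209.152568182622, 'origin': array([1103.19458494, -120.05144227,  993.84428319]), 'rotation': array([3.52858179e+01, 8.63749108e-03, 7.92473362e+01])}
top {'vertical_fov': 48.87494002667201, 'cx': 281.29000736011466, 'cy': 207.51200375788284, 'origin': array([ 380.77810713,  -16.43000819, 1244.3225215 ]), 'rotation': array([  7.12084075,  -0.47909087, -88.75953067])}
wrist {'vertical_fov': 69.28495682285633, 'cx': 279.695587348099, 'cy': 214.0418402777821, 'tool_from_camera': array([[ 3.51204136e-05,  9.47983551e-01,  3.18319314e-01,
         8.25700996e+01],
       [ 9.99999996e-01, -5.87286693e-05,  6.45684950e-05,
        -8.42860689e-02],
       [ 7.99043409e-05,  3.18319310e-01, -9.47983550e-01,
        -1.27783791e+02],
       [ 0.00000000e+00,  0.00000000e+00,  0.00000000e+00,
         1.00000000e+00]])}
```

View pics/top0.png

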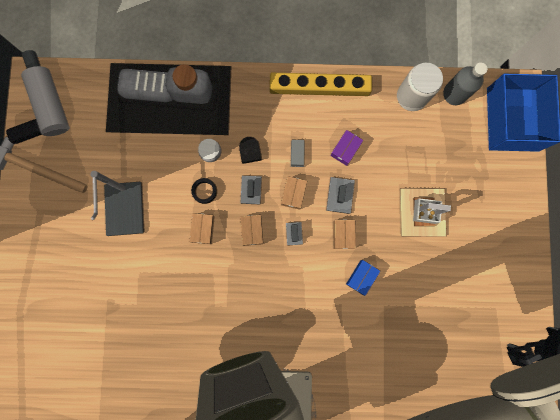

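View pics/scene0.png

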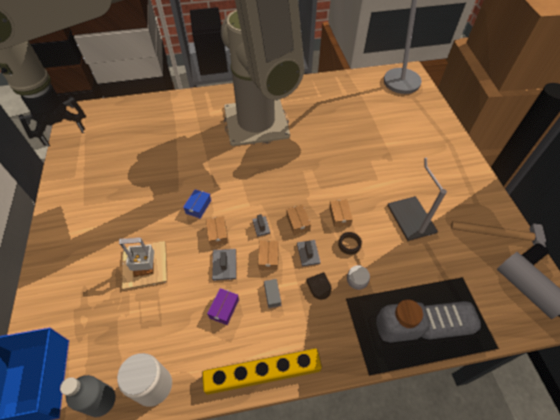

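The top view shows four cartons at about (202,229), (252,229), (294,192) and (345,234). The weights are at (295,233), (251,190) and (340,195). The caddy on the stand is at (430,210) and the hook stand is at (115,205). Blue (363,277) and purple (347,148) are decoys.

```bash
cat > h.py <<'E'
import numpy as np, cv2
from scipy.spatial.transform import Rotation as R
from bench import *
def cam(name,s=None):
    c=camera_info(name); f=210/np.tan(np.radians(c["vertical_fov"]/2))
    if name=="wrist":
        s=s or sense(); T=np.eye(4);T[:3,:3]=R.from_euler("xyz",s["tcp_rot"],degrees=True).as_matrix();T[:3,3]=s["tool_pos"]
        M=T@np.array(c["tool_from_camera"]); return f,c["cx"],c["cy"],M[:3,:3],M[:3,3]
    return f,c["cx"],c["cy"],R.from_euler("xyz",c["rotation"],degrees=True).as_matrix(),np.array(c["origin"])
def ray(C,px):
    f,cx,cy,Rm,o=C; d=np.c_[(np.atleast_2d(px)-[cx,cy])/f*[1,-1],-np.ones(len(np.atleast_2d(px)))]@Rm.T
    return o,d/np.linalg.norm(d,axis=1)[:,None]
def plane(C,px,z):
    o,d=ray(C,px); return o+d*((z-o[2])/d[:,2])[:,None]
def proj(C,P):
    f,cx,cy,Rm,o=C; q=(np.atleast_2d(P)-o)@Rm; return np.c_[cx+f*q[:,0]/-q[:,2],cy-f*q[:,1]/-q[:,2]]
def two(C1,p1,C2,p2):
    o1,d1=ray(C1,p1);o2,d2=ray(C2,p2);d1,d2=d1[0],d2[0]
    t=np.linalg.lstsq(np.c_[d1,-d2],o2-o1,rcond=None)[0];a=o1+t[0]*d1;b=o2+t[1]*d2
    return (a+b)/2,np.linalg.norm(a-b)
def rect(C,px,z):
    "min-area rectangle of pixel contour on plane z: centre, size, yaw of long side (deg, -90..90)"
    P=plane(C,px,z)[:,:2].astype(np.float32);(c,(w,h),a)=cv2.minAreaRect(P)
    if w<h:w,h,a=h,w,a+90
    return np.round(c,1),np.round((w,h),1),round((a+90)%180-90,1)
def delta(x,y,z,yaw):
    "remaining shift in tool axes mm, turn about tool z in rad (tool pointing down)"
    s=sense();Rm=R.from_euler("xyz",s["tcp_rot"],degrees=True).as_matrix()
    d=np.array([x,y,z])-s["tool_pos"]; a=(s["tcp_rot"][2]-yaw+90)%180-90
    print("tool shift mm",np.round(Rm.T@d,1),"units",np.round(Rm.T@d/30,2),"turn units",round(np.radians(a)/.08,2),"deg",round(a,1))
def shot(name,tag):
    s=sense();im=snapshot(name)[:,:,::-1].copy();cv2.imwrite(f"pics/{tag}.png",im);return cam(name,s),im
E
python3 - <<'E'
from h import *
C=cam("top");S=cam("scene")
for n,p,z in [("c1",(203,229),36),("c2",(252,229),36),("c3",(294,192),36),("c4",(345,234),36),("wa",(295,233),20),("wb",(251,190),20),("wc",(340,195),20),("stand",(423,211),12),("foot",(124,209),14)]:
    P=plane(C,p,z)[0];print(n,P.round(),"scene",proj(S,P).round())
im=cv2.imread("pics/top0.png");cv2.imwrite("pics/top0c.png",cv2.resize(im[120:300,80:460],None,fx=2.1,fy=2.1,interpolation=2))
E
```

```text
c1 [471. 180.  36.] scene [[338. 209.]]
c2 [473.  52.  36.] scene [[296. 217.]]
c3 [574. -56.  36.] scene [[266. 252.]]
c4 [ 466. -192.   36.] scene [[215. 227.]]
wa [467. -61.  20.] scene [[259. 224.]]
wb [579.  59.  20.] scene [[306. 249.]]
wc [ 571. -180.   20.] scene [[223. 261.]]
stand [ 534. -405.   12.] scene [[142. 264.]]
foot [521. 397.  14.] scene [[410. 216.]]
```

View pics/top0c.png

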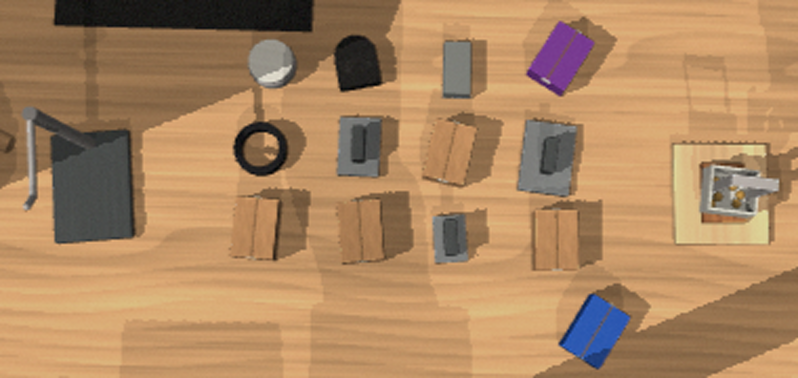

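Camera models agree. I'm moving the wrist camera over the stand.

Request:
{"api": "apply_moves", "payload": {"deltas": [[0,0,-0.7,0,0,1,1],[0,0,-0.7,0,0,1,1],[0,0,-0.7,0,0,1,1],[0,0,-0.7,0,0,1,1],[0,0,0,0,0,1,1],[0.9,-0.4,0,0,0,0.06,1],[0.9,-0.4,0,0,0,0,1],[0.9,-0.4,0,0,0,0,1]]}}

```text
time: 1.15
tool_pos: [317.9, -514.9, 328.9]
tcp_rot: [-180.0, 0.0, -0.0]
ft_force: [1.2, 0.2, 0.9]
finger_gap: 85.4
grip_force: 0.0
```

Request:
{"api": "apply_moves", "payload": {"deltas": [[0.9,-0.4,0,0,0,0,1],[0.9,-0.4,0,0,0,0,1],[0.9,-0.4,0,0,0,0,1],[0.9,-0.4,0,0,0,0,1],[0.9,-0.4,0,0,0,0,1],[0.9,-0.4,0,0,0,0,1],[0.9,-0.45,0,0,0,0,1],[0,0,0,0,0,0,1]]}}

```text
time: 2.15
tool_pos: [507.8, -428.4, 328.4]
tcp_rot: [-179.9, 0.0, 0.2]
ft_force: [0.2, 0.1, 0.3]
finger_gap: 85.0
grip_force: 0.0
```

```bash
python3 - <<'E'
from h import *
C,im=shot("wrist","w1");s=sense();print(s["tool_pos"],s["tcp_rot"],s["time"])
C2,im2=shot("scene","s1")
print(proj(C,[[534,-405,12],[534,-405,138]]))
E
```

```text
[ 506.75048509 -429.24503766  328.5454828 ] [-1.79958975e+02  5.23362839e-02  9.31943983e-02] 2.2
[[264.07272419 152.91805749]
 [258.08086273 168.29312167]]
```

View pics/w1.png

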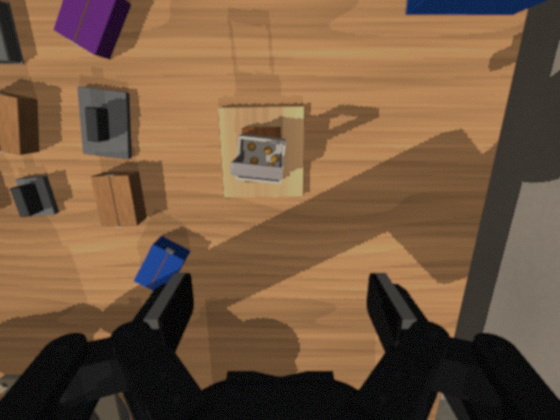

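The picture shows the stand board with corners at about (220,107) to (304,197). The caddy tray is at (262,155), with the bail leaning towards the bottom. I'm going closer.

Request:
{"api": "apply_moves", "payload": {"deltas": [[0.33,-0.25,0.75,0,0,0,1],[0.33,-0.25,0.75,0,0,0,1],[0.33,-0.25,0.75,0,0,0,1],[0,0,0,0,0,0,1],[0,0,0,0,0,0,1]]}}

```text
time: 2.88
tool_pos: [535.4, -408.3, 262.9]
tcp_rot: [179.9, -0.0, -0.0]
ft_force: [-0.5, 0.3, 1.2]
finger_gap: 85.3
grip_force: 0.0
```

```bash
python3 - <<'E'
from h import *
C,im=shot("wrist","w2");s=sense();print(s["tool_pos"],s["tcp_rot"],s["time"])
cv2.imwrite("pics/w2c.png",cv2.resize(im[:300,130:430],None,fx=2,fy=2,interpolation=2))
E
```

```text
[ 535.64485413 -408.45905655  263.48253591] [ 1.79909803e+02 -7.86113349e-02 -5.04613681e-02] 2.925
```

View pics/w2c.png

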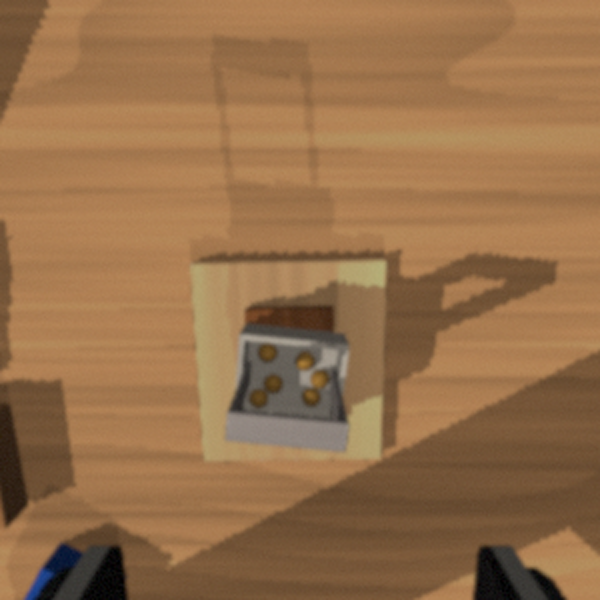

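```bash
python3 - <<'E'
from h import *
C=cam("wrist")
cc=lambda P:((proj(C,P)-[130,0])*2).round().tolist()
# board top corners (crop px) -> world
b=np.array([[192,262],[386,260],[382,458],[205,460]])/2+[130,0]
print(plane(C,b,12).round(1))
c=np.array([534,-407,0])
for z in(26,28,64): print(z,cc(c+[[28,30,z],[28,-30,z],[-28,-30,z],[-28,30,z]]))
print("bail",cc(c+[[7,27,138],[7,-27,138],[-7,-27,138],[-7,27,138]]))
im=cv2.imread("pics/s1.png");cv2.imwrite("pics/s1c.png",cv2.resize(im[210:310,90:210],None,fx=5,fy=5,interpolation=2))
E
```

```text
[[ 596.8 -343.8   12. ]
 [ 597.8 -460.7   12. ]
 [ 469.9 -463.7   12. ]
 [ 468.7 -345.2   12. ]]
26 [[247.0, 323.0], [347.0, 323.0], [345.0, 413.0], [249.0, 413.0]]
28 [[247.0, 324.0], [347.0, 324.0], [345.0, 414.0], [249.0, 414.0]]
64 [[241.0, 334.0], [352.0, 334.0], [350.0, 432.0], [244.0, 432.0]]
bail [[234.0, 411.0], [358.0, 411.0], [357.0, 441.0], [235.0, 442.0]]
```

View pics/s1c.png

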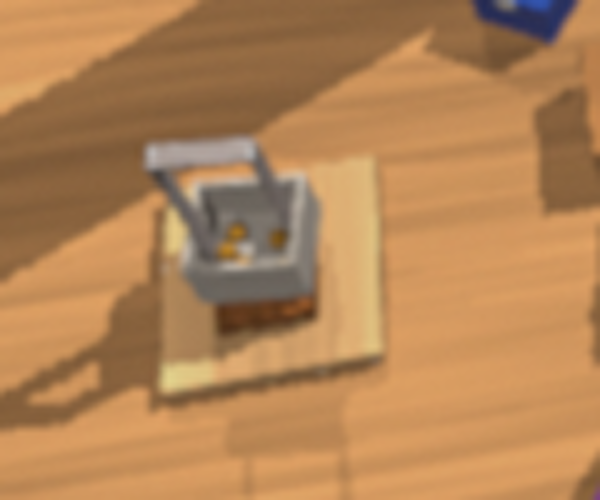

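The bail top is the band at crop (228–348, 411–450) in the wrist view and around crop (202,154) in the scene view. I'm measuring it and the board.

```bash
python3 - <<'E'
from h import *
C=cam("wrist");im=cv2.imread("pics/w2.png");h=cv2.cvtColor(im,cv2.COLOR_BGR2HSV)
def comp(m,near):
    n,l,st,ce=cv2.connectedComponentsWithStats(m.astype(np.uint8));k=1+np.argmin(np.hypot(*(ce[1:]-near).T)+1e3*(st[1:,4]<60));return (l==k).astype(np.uint8),st[k],ce[k]
print("hsv bail",h[214,274],h[214,260],h[207,274],"inner wall",h[200,262],"board",h[180,236],h[140,316])
b=(h[...,1]<45)&(h[...,2]>110)
m,st,ce=comp(b,(274,215));print(st,ce)
m[:204]=0
ct=max(cv2.findContours(m,0,1)[0],key=cv2.contourArea)[:,0];print(ct.min(0),ct.max(0),rect(C,ct,138))
cen=ct.astype(float);M=cv2.moments(ct.astype(np.int32));p=(M['m10']/M['m00'],M['m01']/M['m00'])
S=cam("scene");print(p,two(C,p,S,(130.4,240.8)),plane(C,p,138))
# board
bd=((h[...,0]>=18)&(h[...,0]<=32)&(h[...,1]>60)&(h[...,2]>150));bd=cv2.morphologyEx(bd.astype(np.uint8),2,np.ones((3,3)));ct=max(cv2.findContours(bd,0,1)[0],key=cv2.contourArea)[:,0];print(ct.min(0),ct.max(0),rect(C,ct,12))
E
```

```text
hsv bail [ 13  33 146] [ 12  30 144] [18 34 91] inner wall [ 17 147  80] board [ 18 107 179] [ 24  90 182]
[244 206  60  19 793] [273.06557377 215.18789407]
[244 206] [303 224] (array([ 532.1, -402.5]), array([52. , 12.5]), 84.1)
(273.07109879963065, 215.18905817174516) (array([ 529.5180218 , -402.24678663,  130.2688521 ]), np.float64(0.14117081673362597)) [[ 532.19062538 -402.4620745   138.        ]]
[225 132] [249 229] (array([ 532.8, -354.8]), array([125.9,  23.9]), 0.9)
```

Request:
{"api": "apply_moves", "payload": {"deltas": [[0,0,0.5,0,0,0.6,1],[0,0,0.5,0,0,0.6,1],[-0.13,-0.18,0.8,0,0,0,1],[0,0,0.8,0,0,0,1],[0,0,0.5,0,0,0,1],[0,0,0,0,0,0,1],[0,0,0,0,0,0,1]]}}

```text
time: 3.8
tool_pos: [533.1, -402.3, 170.4]
tcp_rot: [179.9, -0.1, -5.5]
ft_force: [0.2, 0.5, -0.1]
finger_gap: 85.4
grip_force: 0.0
```

```bash
python3 - <<'E'
from h import *
print(sense()["tool_pos"]);delta(532.1,-402.5,118,-5.5)
C,im=shot("wrist","w3")
E
```

```text
[ 533.07925643 -402.33251891  170.35067884]
tool shift mm [-1.   0.2 52.3] units [-0.03  0.01  1.74] turn units -0.0 deg -0.0
```

View pics/w3.png

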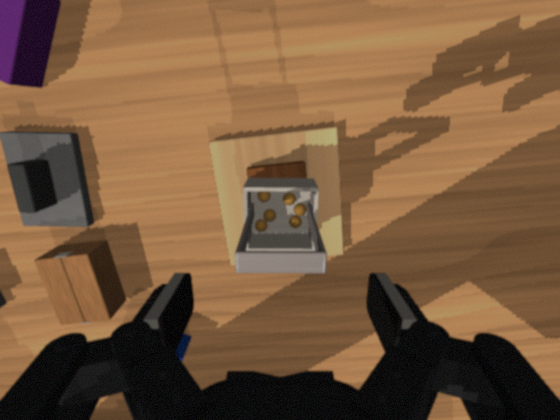

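The bail is level in the image and centred between the fingers at about (282,262). I'm descending and gripping.

Request:
{"api": "apply_moves", "payload": {"deltas": [[-0.03,0,0.6,0,0,0,1],[0,0,0.6,0,0,0,1],[0,0,0.5,0,0,0,1],[0,0,0,0,0,0,1],[0,0,0,0,0,0,0],[0,0,0,0,0,0,0],[0,0,0,0,0,0,0],[0,0,0,0,0,0,0]], "grip_force": 35}}

```text
time: 4.85
tool_pos: [532.3, -402.1, 119.0]
tcp_rot: [179.9, -0.1, -5.5]
ft_force: [0.5, -1.4, 4.3]
finger_gap: 53.5
grip_force: 37.6
```

Request:
{"api": "apply_moves", "payload": {"deltas": [[0,0,0,0,0,0,0],[0,0,0,0,0,0,0],[0,0,-0.3,0,0,0,0],[0,0,-0.9,0,0,0,0],[0,0,-0.9,0,0,0,0],[0,0,-0.9,0,0,0,0],[0,0,0,0,0,0,0],[0,0,0,0,0,0,0]]}}

```text
time: 5.85
tool_pos: [531.2, -401.0, 206.2]
tcp_rot: [-179.9, 0.1, -5.5]
ft_force: [-0.2, -0.4, -2.2]
finger_gap: 53.2
grip_force: 37.3
```

```bash
python3 - <<'E'
from h import *
C,a=shot("top","t2");S,b=shot("scene","s2")
A=cv2.resize(a[150:250,70:170],None,fx=4,fy=4,interpolation=2);B=cv2.resize(b[145:245,370:470],None,fx=4,fy=4,interpolation=2)
cv2.imwrite("pics/hook.png",np.hstack([A,B]))
E
```

```text
(no output)
```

View pics/hook.png

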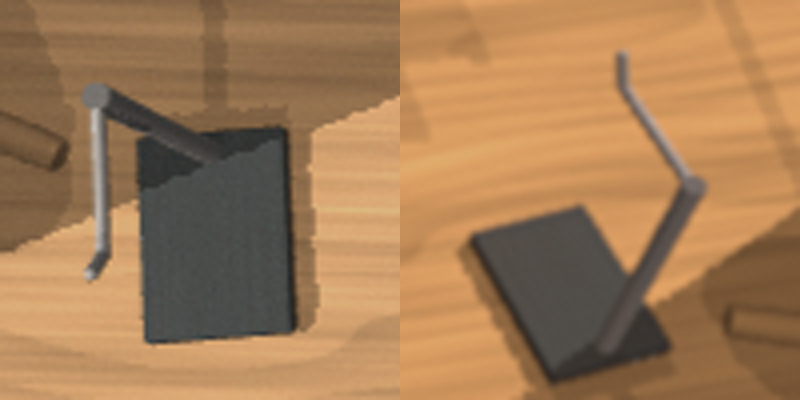

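The hook crop shows the post top at left-panel (97,97) and right-panel (292,187). The prong bend is at (103,252) and (223,87), and the tip at (93,273) and (222,55).

```bash
python3 - <<'E'
from h import *
C=cam("top");S=cam("scene")
t=lambda p:np.array(p)/4+[70,150]
s=lambda p:np.array(p)/4+[370,145]
P=[two(C,t(a),S,s(b)) for a,b in [((97,97),(292,187)),((103,252),(223,87)),((93,273),(222,55))]]
for p in P:print(p[0].round(1),round(p[1],1))
d=P[0][0]-P[1][0];print("yaw",np.degrees(np.arctan2(d[1],d[0])),np.hypot(*d[:2]))
f=t([[138,142],[287,127],[297,328],[147,343]]);print("foot top",plane(C,f,14).round(1),rect(C,f.astype(np.float32),14))
Q=plane(C,[t((97,97)),t((103,252))],206);Q[1]=plane(C,t((103,252)),204);d=Q[0]-Q[1];print(Q,np.degrees(np.arctan2(d[1],d[0])))
E
```

```text
[578.5 408.2 203.3] 3.8
[489.6 398.6 203.5] 4.1
[476.2 397.1 221. ] 5.5
yaw 6.190401669986285 89.39153744131738
foot top [[583.5 453.4  14. ]
 [596.1 354.1  14. ]
 [460.8 339.5  14. ]
 [448.6 438.2  14. ]] (array([522.4, 396.1]), array([137.1, 100.1]), 6.5)
[[577.29784188 405.15090151 206.        ]
 [488.91400703 396.21570484 204.        ]] 5.7727251795457954
```

The hook seat is at about (507,396), yaw 6.2°, with the prong at 203–208 mm, which agrees with the text. I'm carrying the caddy across.

Request:
{"api": "apply_moves", "payload": {"deltas": [[0,0,-0.35,0,0,-0.85,0],[0,-0.3,-0.35,0,0,-0.85,0],[0,-0.6,-0.3,0,0,-0.85,0],[0,-0.98,0,0,0,0,0],[0,-0.98,0,0,0,0,0],[0,-0.98,0,0,0,0,0],[0,-0.98,0,0,0,0,0],[0,-0.98,0,0,0,0,0]]}}

```text
time: 6.95
tool_pos: [514.6, -227.1, 236.2]
tcp_rot: [-179.9, 0.1, 6.2]
ft_force: [1.2, 0.6, -0.6]
finger_gap: 53.5
grip_force: 37.3
```

Request:
{"api": "apply_moves", "payload": {"deltas": [[-0.08,-0.98,0,0,0,0,0],[-0.08,-0.98,0,0,0,0,0],[-0.08,-0.98,0,0,0,0,0],[-0.08,-0.98,0,0,0,0,0],[-0.08,-0.98,0,0,0,0,0],[-0.08,-0.98,0,0,0,0,0],[-0.08,-0.98,0,0,0,0,0],[-0.08,-0.98,0,0,0,0,0]]}}

```text
time: 7.95
tool_pos: [470.0, 4.3, 236.4]
tcp_rot: [-180.0, 0.1, 6.2]
ft_force: [0.1, 0.7, -2.7]
finger_gap: 53.5
grip_force: 37.3
```

Request:
{"api": "apply_moves", "payload": {"deltas": [[-0.1,-0.98,0,0,0,0,0],[-0.1,-0.98,0,0,0,0,0],[0,-0.98,0,0,0,0,0],[0,-0.98,0,0,0,0,0],[0,-0.98,0,0,0,0,0],[0,-0.98,0,0,0,0,0],[0,-0.9,0,0,0,0,0],[0,0,0,0,0,0,0]]}}

```text
time: 8.95
tool_pos: [442.1, 206.1, 236.4]
tcp_rot: [180.0, 0.1, 6.3]
ft_force: [0.4, -0.0, -1.5]
finger_gap: 53.4
grip_force: 37.6
```

```bash
python3 - <<'E'
from h import *
s=sense();print(s["tool_pos"],s["tcp_rot"],s["time"],s["finger_gap"]);delta(425,387.6,235,6.2)
E
```

```text
[442.06583913 206.10785689 236.44087367] [1.79994082e+02 1.30815154e-01 6.32627155e+00] 8.95 53.42740553121983
tool shift mm [   3.  -182.3    1.4] units [ 0.1  -6.08  0.05] turn units 0.03 deg 0.1
```

Request:
{"api": "apply_moves", "payload": {"deltas": [[0,-0.95,0,0,0,0,0],[0,-0.95,0,0,0,0,0],[0,-0.95,0,0,0,0,0],[0,-0.95,0,0,0,0,0],[0,-0.95,0,0,0,0,0],[0,-0.9,0,0,0,0,0],[0,-0.4,0,0,0,0,0],[0,0,0,0,0,0,0]]}}

```text
time: 9.95
tool_pos: [423.4, 385.0, 237.1]
tcp_rot: [179.9, 0.1, 6.2]
ft_force: [0.4, -0.1, -2.5]
finger_gap: 53.7
grip_force: 38.0
```

```bash
python3 - <<'E'
from h import *
s=sense();print(s["tool_pos"],s["tcp_rot"]);delta(507.5,396.5,235,6.2)
C,im=shot("wrist","w4")
E
```

```text
[423.41521449 384.95655536 237.10079696] [1.79943072e+02 5.50966227e-02 6.22123820e+00]
tool shift mm [84.8 -2.4  2. ] units [ 2.83 -0.08  0.07] turn units 0.0 deg 0.0
```

View pics/w4.png

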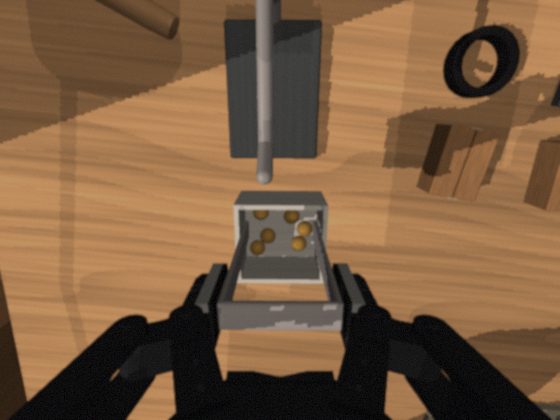

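The prong runs up the column at col ~265 with its tip at (264,178), parallel to the tool x axis. I'm computing the lateral offset.

```bash
python3 - <<'E'
from h import *
C=cam("wrist");o=sense()["tool_pos"]
im=cv2.imread("pics/w4.png")
for r in (130,145,170,178):print(r,im[r,250:282:2].mean(1).astype(int))
P=plane(C,[[266,110],[265,150]],204);t=plane(C,[[264,178]],224);print(P.round(1),t.round(1))
for p in (*P,*t):
    Rm=R.from_euler("xyz",sense()["tcp_rot"],degrees=True).as_matrix();print((Rm.T@(p-o)).round(1))
E
```

```text
130 [ 66  65  63  66 111 144 149 129 118 103  82  65  63  59  64  65]
145 [ 65  60  61  65  95 112 109  96  84  76  73  64  57  63  63  62]
170 [127 130 129 119 109 112 103  93  84  77  68  86 129 133 131 133]
178 [119 120 121 125 146 160 151 137 123 106  82  97 122 123 122 123]
[[505.8 400.6 204. ]
 [486.1 399.3 204. ]] [[475.5 397.9 224. ]]
[83.5 -7.2 33.2]
[63.7 -8.  33.2]
[53.1 -7.7 13.2]
```

Request:
{"api": "apply_moves", "payload": {"deltas": [[0,-0.24,0,0,0,0,0],[0.3,0,0,0,0,0,0],[0.6,0,0,0,0,0,0],[0.6,0,0,0,0,0,0],[0.6,0,0,0,0,0,0],[0.6,0,0,0,0,0,0],[0.1,0,0,0,0,0,0],[0,0,0,0,0,0,0]]}}

```text
time: 11.0
tool_pos: [506.3, 401.3, 237.6]
tcp_rot: [180.0, 0.0, 6.2]
ft_force: [0.1, -0.5, -2.6]
finger_gap: 53.5
grip_force: 37.9
```

Request:
{"api": "apply_moves", "payload": {"deltas": [[0,0,0.3,0,0,0,0],[0,0,0.4,0,0,0,0],[0,0,0.4,0,0,0,0],[0,0,0.2,0,0,0,0],[0,0,0,0,0,0,0],[0,0,0,0,0,0,0]]}}

```text
time: 11.75
tool_pos: [506.5, 401.7, 199.3]
tcp_rot: [-180.0, -0.0, 6.2]
ft_force: [0.2, -1.0, -1.7]
finger_gap: 53.4
grip_force: 37.9
```

```bash
python3 - <<'E'
from h import *
s=sense();print(s["tool_pos"],s["ft_force"])
C,im=shot("wrist","w5");S,b=shot("scene","s5")
cv2.imwrite("pics/w5c.png",np.hstack([cv2.resize(im,None,fx=.8,fy=.8),cv2.resize(b[130:242,370:460],None,fx=3,fy=3)]))
E
```

```text
[506.45927682 401.73201919 199.27950497] [ 0.17920588 -1.02570772 -1.74953799]
```

View pics/w5c.png

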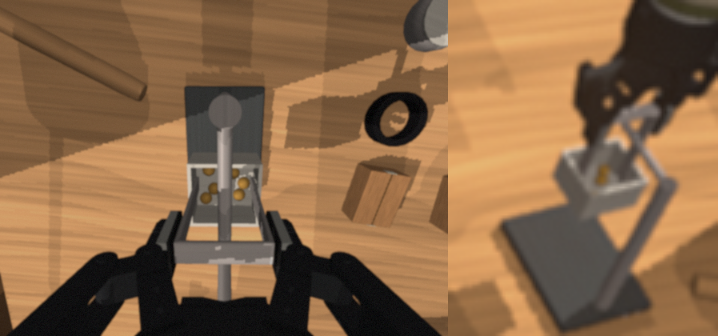

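The prong goes through the bail centred, with the bail above it. I'm lowering until contact.

Request:
{"api": "apply_moves", "payload": {"deltas": [[0,0,0.12,0,0,0,0],[0,0,0.08,0,0,0,0],[0,0,0,0,0,0,0]]}}

```text
time: 12.22
tool_pos: [506.0, 401.4, 192.3]
tcp_rot: [180.0, 0.0, 6.2]
ft_force: [-0.3, -1.1, -1.4]
finger_gap: 53.3
grip_force: 37.9
```

Request:
{"api": "apply_moves", "payload": {"deltas": [[0,0,0.05,0,0,0,0],[0,0,0,0,0,0,0],[0,0,0,0,0,0,0]]}}

```text
time: 12.6
tool_pos: [506.3, 401.6, 191.7]
tcp_rot: [-180.0, -0.0, 6.2]
ft_force: [-0.9, -0.8, 2.0]
finger_gap: 53.6
grip_force: 38.2
```

Contact. Releasing and lifting.

Request:
{"api": "apply_moves", "payload": {"deltas": [[0,0,0,0,0,0,0.7],[0,0,0,0,0,0,0.9],[0,0,0,0,0,0,1],[0,0,0,0,0,0,1],[0,0,0,0,0,0,1],[0,0,-0.3,0,0,0,1],[0,0,-0.8,0,0,0,1],[0,0,-0.9,0,0,0,1]]}}

```text
time: 13.6
tool_pos: [506.1, 401.5, 252.2]
tcp_rot: [180.0, 0.0, 6.2]
ft_force: [0.5, -0.4, 1.1]
finger_gap: 85.3
grip_force: 0.0
```

Request:
{"api": "apply_moves", "payload": {"deltas": [[0,0,-0.9,0,0,0,1],[0,0,-0.9,0,0,0,1],[0,0,-0.9,0,0,0,1],[0,0,0,0,0,0,1],[0,0,0,0,0,0,1]]}}

```text
time: 14.22
tool_pos: [506.1, 401.5, 331.8]
tcp_rot: [180.0, 0.0, 6.2]
ft_force: [-0.2, -0.7, -0.2]
finger_gap: 85.7
grip_force: 0.0
```

```bash
python3 - <<'E'
from h import *
s=sense();print(s["tool_pos"],s["ft_force"])
C,im=shot("wrist","w6");S,b=shot("scene","s6")
cv2.imwrite("pics/w6c.png",np.hstack([cv2.resize(im,None,fx=.8,fy=.8),cv2.resize(b[130:242,370:460],None,fx=3,fy=3)]))
E
```

```text
[506.13310082 401.48142872 331.78989615] [-0.20120478 -0.71209195 -0.18308141]
```

View pics/w6c.png

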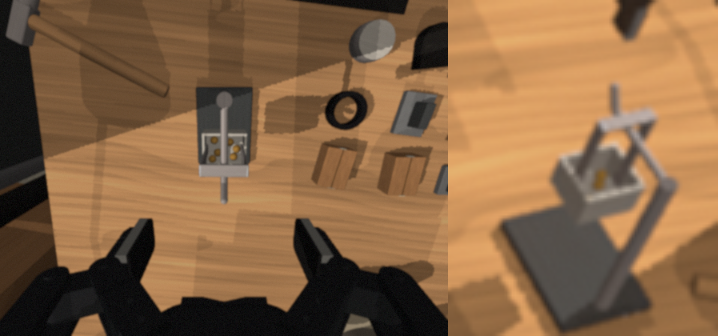

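The caddy hangs level on the prong at (224,150). Next I'm looking at the left cartons.

Request:
{"api": "apply_moves", "payload": {"deltas": [[0,0.5,0,0,0,0.68,1],[0,0.9,0,0,0,0.68,1],[0,0.95,0,0,0,0,1],[0,0.95,0,0,0,0,1],[0,0.95,0,0,0,0,1],[0,0.95,0,0,0,0,1],[0,0.95,0.3,0,0,0,1],[0,0.95,0.4,0,0,0,1]]}}

```text
time: 15.32
tool_pos: [508.9, 186.9, 310.9]
tcp_rot: [180.0, -0.0, -0.2]
ft_force: [0.5, -0.4, -0.1]
finger_gap: 85.7
grip_force: 0.0
```

Request:
{"api": "apply_moves", "payload": {"deltas": [[0,0.95,0.4,0,0,0,1],[-0.3,0.95,0.4,0,0,0,1],[-0.3,0.5,0.2,0,0,0,1],[0,0,0,0,0,0,1],[0,0,0,0,0,0,1]]}}

```text
time: 15.95
tool_pos: [491.2, 116.7, 281.5]
tcp_rot: [-180.0, -0.0, -0.1]
ft_force: [1.0, 0.1, 0.3]
finger_gap: 85.1
grip_force: 0.0
```

```bash
python3 - <<'E'
from h import *
s=sense();print(s["tool_pos"],s["tcp_rot"])
C,im=shot("wrist","w7")
for n,P in dict(c1=(471,180,36),c2=(473,52,36),wb=(579,59,12)).items():
    p=proj(C,[P])[0].round().astype(int);print(n,p,cv2.cvtColor(im,cv2.COLOR_BGR2HSV)[p[1]-2:p[1]+3:2,p[0]-12:p[0]+13:8].tolist())
E
```

```text
[491.22658798 116.71264897 281.48585194] [-1.79985543e+02 -2.77843130e-02 -1.19536042e-01]
c1 [230 197] [[[14, 143, 137], [14, 141, 143], [14, 145, 144], [13, 141, 155]], [[14, 141, 136], [14, 145, 141], [14, 145, 142], [14, 139, 156]], [[14, 140, 140], [13, 144, 140], [14, 137, 143], [14, 143, 152]]]
c2 [331 196] [[[14, 142, 142], [14, 144, 113], [14, 141, 145], [14, 142, 138]], [[14, 143, 141], [15, 153, 112], [13, 141, 146], [14, 143, 141]], [[13, 142, 145], [15, 146, 112], [13, 142, 147], [14, 141, 136]]]
wb [327 107] [[[17, 18, 98], [23, 17, 61], [40, 14, 54], [30, 7, 70]], [[15, 11, 96], [45, 9, 60], [20, 13, 58], [23, 15, 70]], [[18, 14, 94], [45, 8, 62], [15, 9, 55], [8, 15, 67]]]
```

View pics/w7.png

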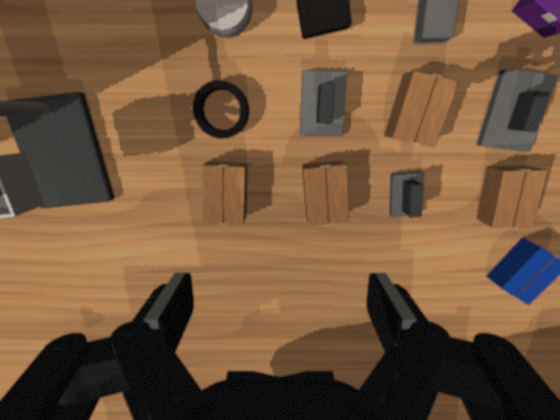

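Candidates in this view:
- Cartons (brown, centre seam): (224,195), (326,194), (425,108), (518,197). Not meant: blue (528,270) and purple (545,12).
- Weights: b (325,103), a, small (408,194), and c, large (517,110).

I'm checking the sizes numerically.

```bash
cat >> h.py <<'E'
def gc(im,box):
    "grabcut contour inside box x0,y0,x1,y1"
    x0,y0,x1,y1=box;m=np.zeros(im.shape[:2],np.uint8);b=np.zeros((1,65));f=np.zeros((1,65))
    pad=40;sx,sy=max(x0-pad,0),max(y0-pad,0);sub=im[sy:y1+pad,sx:x1+pad];m=np.zeros(sub.shape[:2],np.uint8)
    cv2.grabCut(sub,m,(x0-sx,y0-sy,x1-x0,y1-y0),b,f,6,cv2.GC_INIT_WITH_RECT)
    k=((m==1)|(m==3)).astype(np.uint8);k=cv2.morphologyEx(k,cv2.MORPH_OPEN,np.ones((5,5)))
    c=max(cv2.findContours(k,0,1)[0],key=cv2.contourArea)[:,0];return c+[sx,sy]
E
python3 - <<'E'
from h import *
C=cam("wrist");im=cv2.imread("pics/w7.png");h=cv2.cvtColor(im,cv2.COLOR_BGR2HSV)
print("table",h[240,180:260:16].tolist(),h[180,170:196:8].tolist())
for n,b,z in [("c1",(192,152,256,234),36),("c2",(294,152,358,234),36),("c3",(378,60,466,155),36),("wb",(292,58,356,144),12),("wa",(382,164,432,224),12),("wc",(470,60,558,160),12)]:
    c=gc(im,b);print(n,c.min(0),c.max(0),rect(C,c,z))
# dark/grey plates by saturation
g=((h[...,1]<70)&(h[...,2]<140)).astype(np.uint8);g=cv2.morphologyEx(g,2,np.ones((3,3)))
for c in cv2.findContours(g,0,1)[0]:
    if 500<cv2.contourArea(c)<9000:print("grey",c[:,0].mean(0).round(),rect(C,c[:,0],12))
E
```

```text
table [[15, 131, 183], [14, 133, 169], [14, 134, 167], [14, 134, 165], [14, 133, 159]] [[15, 136, 173], [15, 133, 172], [15, 133, 157], [14, 132, 155]]
c1 [201 164] [244 224] (array([474. , 189.8]), array([79.6, 54.1]), -2.2)
c2 [302 165] [349 224] (array([472.9,  58.7]), array([77.2, 56.9]), 5.9)
c3 [385  72] [455 146] (array([576.5, -45.9]), array([76.4, 66.4]), -10.9)
wb [300  68] [346 136] (array([584.4,  64.9]), array([78.4, 55. ]), -0.7)
wa [390 169] [423 216] (array([469. , -53.6]), array([67.8, 44.2]), 6.5)
wc [477  68] [556 150] (array([ 575.9, -176.9]), array([94.7, 77.1]), -7.1)
grey [ 94. 383.] (array([142. , 443.1]), array([149.1,  77. ]), -68.8)
grey [397. 302.] (array([301.9, -63.4]), array([115.4,  32.8]), 26.5)
grey [161. 304.] (array([301.4, 298.9]), array([116.8,  36.8]), -24.5)
grey [406. 194.] (array([468. , -53.2]), array([61.4, 42.7]), 4.5)
grey [323. 103.] (array([583.3,  64.6]), array([74.2, 53.7]), -0.5)
grey [516. 109.] (array([ 574.9, -175. ]), array([90.7, 70.4]), -6.3)
grey [435.  20.] (array([670.9, -60. ]), array([44.6, 42.6]), 89.9)
grey [323.  14.] (array([676.2,  68. ]), array([57.5, 32.4]), 89.9)
grey [224.  14.] (array([674.8, 180.6]), array([62.5, 35.4]), 89.9)
```

GrabCut gives sizes that identify everything: weight_b is 76×54 at (584,65), and a and c come out at 61×43 and 91×70. Now for an overhead view of carton1, at (474,190).

Request:
{"api": "apply_moves", "payload": {"deltas": [[-0.8,-0.6,0.4,0,0,0,1],[-0.8,-0.6,0.4,0,0,0,1],[-0.85,-0.6,0.4,0,0,0,1],[-0.85,-0.63,0.4,0,0,0,1],[0,0,0.1,0,0,0,1],[0,0,0,0,0,0,1]]}}

```text
time: 16.75
tool_pos: [392.5, 190.0, 230.6]
tcp_rot: [180.0, -0.0, 0.0]
ft_force: [-0.2, -0.5, 0.4]
finger_gap: 85.1
grip_force: 0.0
```

```bash
cat >> h.py <<'E'
def look(P,z,tag,half=(60,50),name="wrist"):
    "find the rectangle near world point P (top at z)"
    C,im=shot(name,tag);c=np.array(P)
    q=proj(C,[[c[0]+sx*half[0],c[1]+sy*half[1],z] for sx in(-1,1) for sy in(-1,1)]).astype(int)
    q=np.clip(q,0,[558,418]);box=(*q.min(0),*q.max(0));k=gc(im,box);r=rect(C,k,z);print(tag,"box",box,"px",k.min(0),k.max(0),r);return C,k,r
E
python3 - <<'E'
from h import *
s=sense();print(s["tool_pos"],s["tcp_rot"])
C,k,r=look((474,190),36,"w8",(58,45))
x,y=r[0];
# height check: seam-top/bottom edge mid points vs w7
im7=cv2.imread("pics/w7.png")
print("bottom edge mid here",(k[:,0].mean(),k[:,1].max()))
s7=dict(tool_pos=np.array([491.2266,116.7126,281.4859]),tcp_rot=[-179.9855,-.0278,-.1195]);C7=cam("wrist",s7);k7=gc(im7,(192,152,256,234))
b=lambda k:np.array([k[k[:,1]>=k[:,1].max()-1][:,0].mean(),k[:,1].max()+.5])
print(two(C,b(k),C7,b(k7)))
E
```

```text
[392.54903795 189.96863253 230.61049123] [ 1.79994312e+02 -3.59983258e-02  7.74432493e-03]
w8 box (np.int64(232), np.int64(48), np.int64(327), np.int64(170)) px [253  71] [309 153] (array([473.1, 190.2]), array([78.1, 53.8]), -2.9)
bottom edge mid here (np.float64(279.9805447470817), np.int64(153))
(array([436.8719303 , 185.67487441,  47.50814131]), np.float64(4.611753665830762))
```

Request:
{"api": "apply_moves", "payload": {"deltas": [[0.9,0,0.3,0,0,0,1],[0.9,0,0.5,0,0,0,1],[0.88,0,0.8,0,0,0.3,1],[0,0,0.9,0,0,0.33,1],[0,0,0.9,0,0,0,1],[0,0,0.9,0,0,0,1],[0,0,0.9,0,0,0,1],[0,0,0.9,0,0,0,1]]}}

```text
time: 17.8
tool_pos: [473.9, 189.1, 46.8]
tcp_rot: [-180.0, -0.1, -3.0]
ft_force: [1.0, 0.4, -0.2]
finger_gap: 85.5
grip_force: 0.0
```

```bash
python3 - <<'E'
from h import *
s=sense();print(s["tool_pos"],s["tcp_rot"]);delta(473.1,190.2,20,-2.9)
E
```

```text
[473.86664341 189.12881593  46.84927275] [-1.79989805e+02 -5.99243135e-02 -3.00010784e+00]
tool shift mm [-0.8 -1.  26.8] units [-0.03 -0.03  0.89] turn units -0.02 deg -0.1
```

Request:
{"api": "apply_moves", "payload": {"deltas": [[-0.02,-0.03,0.6,0,0,0,1],[0,0,0.3,0,0,0,1],[0,0,0,0,0,0,1],[0,0,0,0,0,0,0],[0,0,0,0,0,0,0],[0,0,0,0,0,0,0],[0,0,0,0,0,0,0],[0,0,0,0,0,0,0]], "grip_force": 35}}

```text
time: 18.8
tool_pos: [473.0, 190.8, 21.5]
tcp_rot: [-180.0, -0.1, -2.9]
ft_force: [0.0, 0.0, 6.2]
finger_gap: 53.3
grip_force: 38.2
```

Request:
{"api": "apply_moves", "payload": {"deltas": [[0,0,-0.3,0,0,0,0],[0,0,-0.9,0,0,0,0],[0,0,-0.9,0,0,0,0],[0,0,-0.9,0,0,0,0],[0,0,-0.9,0,0,0,0],[0,0,-0.9,0,0,0,0],[0,0,-0.9,0,0,0,0],[0,0,-0.9,0,0,0,0]]}}

```text
time: 19.8
tool_pos: [471.5, 190.5, 219.3]
tcp_rot: [180.0, 0.0, -2.9]
ft_force: [0.5, -0.1, -2.7]
finger_gap: 53.7
grip_force: 37.3
```

Request:
{"api": "apply_moves", "payload": {"deltas": [[0,0.4,0,0,0,-0.81,0],[0,0.9,0,0,0,0,0],[0,0.95,0,0,0,0,0],[0,0.95,0,0,0,0,0],[0,0.95,0,0,0,0,0],[0,0.95,0,0,0,0,0],[0,0.95,0,0,0,0,0],[0,0.95,0,0,0,0,0]]}}

```text
time: 20.8
tool_pos: [473.7, -20.2, 218.5]
tcp_rot: [-180.0, 0.0, 0.8]
ft_force: [-0.1, 0.7, -2.7]
finger_gap: 53.2
grip_force: 37.4
```

Request:
{"api": "apply_moves", "payload": {"deltas": [[-0.1,0.95,0,0,0,0,0],[-0.1,0.95,0,0,0,0,0],[-0.1,0.95,0,0,0,0,0],[-0.1,0.95,0,0,0,0,0],[-0.1,0.95,0,0,0,0,0],[-0.1,0.95,0,0,0,0,0],[-0.1,0.95,0,0,0,0,0],[-0.1,0.95,0,0,0,0,0]]}}

```text
time: 21.8
tool_pos: [452.7, -248.4, 218.5]
tcp_rot: [-180.0, 0.0, 0.8]
ft_force: [-0.2, 0.1, -1.9]
finger_gap: 53.0
grip_force: 37.4
```

Request:
{"api": "apply_moves", "payload": {"deltas": [[-0.1,0.95,0,0,0,0,0],[-0.1,0.95,0,0,0,0,0],[0,0.95,0,0,0,0,0],[0,0.95,0,0,0,0,0],[0,0.95,0,0,0,0,0],[0,0.5,0,0,0,0,0],[0,0,0,0,0,0,0],[0,0,0,0,0,0,0]]}}

```text
time: 22.8
tool_pos: [449.4, -404.4, 218.2]
tcp_rot: [-180.0, 0.0, 0.8]
ft_force: [-0.2, -0.7, -0.9]
finger_gap: 53.2
grip_force: 37.4
```

```bash
python3 - <<'E'
from h import *
s=sense();print(s["tool_pos"],s["tcp_rot"],s["finger_gap"])
C,k,r=look((533,-403),26,"w9",(50,42))
im=cv2.imread("pics/w9.png");h=cv2.cvtColor(im,cv2.COLOR_BGR2HSV)
print("proj",proj(C,[[533,-403,26]]).round())
for x in (-30,0,30):print(h[tuple(proj(C,[[533+x,-403,26]])[0].astype(int)[::-1])])
E
```

```text
[ 449.42200399 -404.35042519  218.23739543] [-1.79959158e+02  1.00439551e-02  8.05537030e-01] 53.21931064938706
w9 box (np.int64(236), np.int64(54), np.int64(325), np.int64(161)) px [251  65] [319 149] (array([ 535. , -407.6]), array([78.8, 65.7]), 0.8)
proj [[280. 111.]]
[ 12 167 159]
[ 12 167 163]
[ 12 168 155]
```

```bash
python3 - <<'E'
from h import *
C=cam("wrist");im=cv2.imread("pics/w9.png");h=cv2.cvtColor(im,cv2.COLOR_BGR2HSV)
print(h[111,225:345:5].tolist());print(h[45:175:6,280].tolist())
m=((h[...,0]<=15)&(h[...,1]>150)).astype(np.uint8);m[:55]=0;m[165:]=0;m[:,:238]=0;m[:,325:]=0
m=cv2.morphologyEx(m,2,np.ones((3,3)));k=max(cv2.findContours(m,0,1)[0],key=cv2.contourArea)[:,0]
print(k.min(0),k.max(0),rect(C,k,26),cv2.contourArea(k)/np.ptp(k,0).prod())
# per-row / col extents
for r in range(78,146,12):
    x=np.where(m[r])[0];print(r,x.min(),x.max())
print(np.where(m[:,265])[0][[0,-1]],np.where(m[:,280])[0][[0,-1]],np.where(m[:,295])[0][[0,-1]])
# board
b=((h[...,0]>=17)&(h[...,0]<=32)&(h[...,1]>60)&(h[...,1]<150)).astype(np.uint8);b=cv2.morphologyEx(b,2,np.ones((5,5)));k=max(cv2.findContours(b,0,1)[0],key=cv2.contourArea)[:,0];print("board",k.min(0),k.max(0),rect(C,k,12))
E
```

```text
[[21, 99, 199], [19, 105, 200], [18, 108, 201], [18, 109, 199], [18, 110, 199], [17, 113, 199], [12, 166, 146], [12, 165, 147], [12, 168, 162], [13, 169, 140], [12, 167, 151], [12, 165, 162], [13, 166, 146], [12, 164, 151], [13, 167, 153], [12, 164, 154], [13, 162, 123], [15, 116, 150], [15, 114, 156], [22, 96, 199], [23, 92, 202], [24, 92, 200], [19, 103, 188], [15, 132, 135]]
[[19, 108, 198], [17, 112, 198], [15, 115, 197], [15, 119, 195], [14, 134, 122], [12, 168, 153], [13, 167, 162], [13, 169, 163], [12, 165, 162], [12, 165, 162], [12, 167, 163], [12, 165, 162], [12, 161, 162], [12, 163, 160], [12, 164, 160], [13, 163, 156], [13, 168, 155], [13, 167, 154], [17, 114, 199], [16, 115, 200], [17, 113, 199], [16, 117, 196]]
[253  70] [306 148] (array([ 533.3, -402.1]), array([73.5, 51.9]), 0.8) 0.9563376874697629
78 253 306
90 253 305
102 253 305
114 254 305
126 254 304
138 255 304
[ 71 148] [ 71 148] [ 70 148]
board [219  43] [268 172] (array([ 531.8, -366.6]), array([127.1,  48.5]), 0.5)
```

```bash
cat >> h.py <<'E'
def heldedge(im,top,cols=(265,272,288,295)):
    "rows of strong edges near expected +x edge of held carton; top=tool z of its top face"
    c=camera_info("wrist");M=np.linalg.inv(np.array(c["tool_from_camera"]));f=210/np.tan(np.radians(c["vertical_fov"]/2))
    def row(x,z):
        q=M@[x,0,z,1];return c["cy"]-f*q[1]/-q[2]
    e=row(38,top);g=cv2.cvtColor(im,cv2.COLOR_BGR2GRAY).astype(float);xs=np.arange(28,50,.1);rr=np.array([row(x,top) for x in xs])
    print("expected +x top edge row",e,"bottom edge row",row(38,top+36))
    for k in cols:
        p=cv2.GaussianBlur(g[:,k-2:k+3],(5,3),0)[:,2];r=np.arange(int(e)-14,int(e)+22);d=np.diff(p)[r]
        o=np.argsort(-abs(d))[:4];print(k,[(int(r[i]),round(float(d[i])),round(float(np.interp(r[i]+.5,rr[::-1],xs[::-1])),1)) for i in o])
E
python3 - <<'E'
from h import *
im=cv2.imread("pics/w9.png");heldedge(im,-14.5)
cv2.imwrite("pics/w9c.png",im)
E
```

```text
expected +x top edge row 229.31472837181732 bottom edge row 203.5928706395952
265 [(225, 16, 39.6), (228, -12, 38.3), (224, 12, 40.1), (227, -8, 38.8)]
272 [(228, -15, 38.3), (227, -13, 38.8), (225, 13, 39.6), (217, 11, 43.0)]
288 [(228, -12, 38.3), (217, 12, 43.0), (227, -10, 38.8), (218, 9, 42.6)]
295 [(225, 10, 39.6), (224, 7, 40.1), (226, 5, 39.2), (218, 3, 42.6)]
```

View pics/w9c.png

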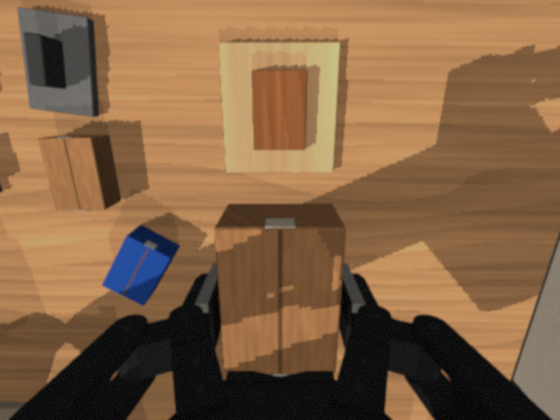

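The block is centred at (280,110), clear of the caddy. The held carton is seen with its +x top edge at row 227 and its seam at col 280, so it is centred in the tool within 1 mm. Placing it.

Request:
{"api": "apply_moves", "payload": {"deltas": [[0.9,0,0,0,0,0,0],[0.9,-0.04,0,0,0,0,0],[0.9,0,0.6,0,0,0,0],[0.08,0,0.9,0,0,0,0],[0,0,0.9,0,0,0,0],[0,0,0.9,0,0,0,0],[0,0,0.9,0,0,0,0],[0,0,0.9,0,0,0,0]]}}

```text
time: 23.85
tool_pos: [533.0, -401.9, 64.7]
tcp_rot: [-180.0, -0.0, 0.8]
ft_force: [-0.2, -0.3, -1.3]
finger_gap: 53.5
grip_force: 37.5
```

Request:
{"api": "apply_moves", "payload": {"deltas": [[0,0,0.2,0,0,0,0],[0,0,0,0,0,0,0],[0,0,0,0,0,0,0]]}}

```text
time: 24.22
tool_pos: [533.7, -403.5, 61.2]
tcp_rot: [179.9, -0.1, 0.8]
ft_force: [0.5, 0.1, -0.8]
finger_gap: 53.2
grip_force: 37.4
```

```bash
python3 - <<'E'
from h import *
s=sense();print(s["tool_pos"],s["tcp_rot"]);delta(532.8,-402.1,47.5,0.8)
E
```

```text
[ 533.67758925 -403.50532891   61.20938801] [ 1.79901191e+02 -1.13693755e-01  7.91947766e-01]
tool shift mm [-0.9 -1.4 13.7] units [-0.03 -0.05  0.46] turn units -0.0 deg -0.0
```

Request:
{"api": "apply_moves", "payload": {"deltas": [[-0.01,-0.02,0.3,0,0,0,0],[0,0,0,0,0,0,0]]}}

```text
time: 24.48
tool_pos: [531.9, -401.9, 49.6]
tcp_rot: [-180.0, 0.1, 0.8]
ft_force: [-0.5, 0.4, -2.2]
finger_gap: 53.3
grip_force: 37.4
```

Request:
{"api": "apply_moves", "payload": {"deltas": [[0,0,0.12,0,0,0,0],[0,0,0,0,0,0,0]]}}

```text
time: 24.72
tool_pos: [532.8, -402.7, 47.6]
tcp_rot: [180.0, -0.0, 0.8]
ft_force: [-1.7, -0.1, 4.8]
finger_gap: 53.4
grip_force: 38.2
```

Request:
{"api": "apply_moves", "payload": {"deltas": [[0,0,0.05,0,0,0,0],[0,0,0,0,0,0,0]]}}

```text
time: 24.98
tool_pos: [532.8, -402.8, 47.5]
tcp_rot: [180.0, -0.1, 0.8]
ft_force: [-5.9, 3.8, 15.4]
finger_gap: 53.4
grip_force: 39.5
```

Request:
{"api": "apply_moves", "payload": {"deltas": [[0,0,-0.06,0,0,0,0],[0,0,0,0,0,0,0.75],[0,0,0,0,0,0,1],[0,0,0,0,0,0,1],[0,0,0,0,0,0,1],[0,0,-0.4,0,0,0,1],[0,0,-0.9,0,0,0,1],[0,0,-0.9,0,0,0,1]]}}

```text
time: 25.98
tool_pos: [532.5, -402.4, 114.5]
tcp_rot: [180.0, -0.0, 0.8]
ft_force: [0.2, 0.7, 0.1]
finger_gap: 85.3
grip_force: 0.0
```

Request:
{"api": "apply_moves", "payload": {"deltas": [[-0.3,0,-0.9,0,0,0,1],[-0.8,0,-0.9,0,0,0,1],[-0.8,0,-0.9,0,0,0,1],[-0.8,0,-0.9,0,0,0,1],[0,0,0,0,0,0,1],[0,0,0,0,0,0,1]]}}

```text
time: 26.72
tool_pos: [451.7, -403.3, 220.9]
tcp_rot: [180.0, -0.0, 0.8]
ft_force: [-0.5, 0.6, -0.1]
finger_gap: 85.7
grip_force: 0.0
```

```bash
python3 - <<'E'
from h import *
s=sense();print(s["tool_pos"],s["tcp_rot"])
C,k,r=look((533,-402),62,"w10",(48,40))
im=cv2.imread("pics/w10.png");print("board",rect(C,gc(im,tuple(int(v) for v in (205,20,360,185))),12))
# c4 & next carton from here
look((466,-188),36,"w10b",(60,48))
E
```

```text
[ 451.68358191 -403.34844341  220.92020247] [ 1.79998340e+02 -2.65134697e-02  7.67577420e-01]
w10 box (np.int64(233), np.int64(52), np.int64(327), np.int64(167)) px [249  54] [309 156] (array([ 537.8, -401.2]), array([85.4, 53.2]), 1.4)
board (array([ 532.6, -402.2]), array([128.3, 119.6]), 0.8)
w10b box (np.int64(12), np.int64(116), np.int64(128), np.int64(231)) px [ 42 124] [122 211] (array([ 474.8, -198.7]), array([90.1, 72.2]), 1.0)
```

```bash
cat >> h.py <<'E'
def onboard(tag,z,P=(533,-402),thr=(128,90)):
    "carton top against pale board: saturated, not shadow-dark"
    C,im=shot("wrist",tag);h=cv2.cvtColor(cv2.GaussianBlur(im,(3,3),0),cv2.COLOR_BGR2HSV)
    m=((h[...,0]<=16)&(h[...,1]>thr[0])&(h[...,2]>thr[1])).astype(np.uint8)
    q=proj(C,[[P[0]+sx*52,P[1]+sy*42,z] for sx in(-1,1) for sy in(-1,1)]).astype(int);a,b=q.min(0),q.max(0)
    w=np.zeros_like(m);w[max(a[1],0):b[1],a[0]:b[0]]=1;m=cv2.morphologyEx(m*w,2,np.ones((5,5)))
    k=max(cv2.findContours(m,0,1)[0],key=cv2.contourArea)[:,0];print(tag,a,b,k.min(0),k.max(0),rect(C,k,z));return C,im,k
E
python3 - <<'E'
from h import *
C,im,k=onboard("w11",62)
h=cv2.cvtColor(im,cv2.COLOR_BGR2HSV)
print(proj(C,[[533+sx*38,-402+sy*27,62] for sx in(-1,1) for sy in(-1,1)]).round(1).tolist())
print([(r,h[r,265].tolist()) for r in range(44,78,2)]);print([(r,h[r,270].tolist()) for r in range(146,166,2)])
print([(c,h[110,c].tolist()) for c in range(242,256)],[(c,h[110,c].tolist()) for c in range(302,318)])
E
```

```text
w11 [231  46] [331 171] [250  66] [312 155] (array([ 533.3, -402.5]), array([75.1, 53.6]), 1.2)
[[309.1, 156.4], [251.1, 155.6], [313.2, 66.4], [249.7, 65.4]]
[(44, [15, 125, 137]), (46, [15, 120, 179]), (48, [16, 118, 183]), (50, [15, 120, 183]), (52, [16, 120, 181]), (54, [15, 120, 181]), (56, [15, 120, 181]), (58, [15, 116, 185]), (60, [15, 117, 183]), (62, [16, 123, 181]), (64, [15, 117, 181]), (66, [15, 127, 159]), (68, [14, 144, 154]), (70, [13, 143, 164]), (72, [14, 141, 165]), (74, [14, 147, 163]), (76, [14, 141, 165])]
[(146, [14, 142, 154]), (148, [14, 145, 153]), (150, [14, 142, 154]), (152, [14, 146, 154]), (154, [14, 140, 153]), (156, [15, 123, 170]), (158, [16, 115, 188]), (160, [15, 115, 188]), (162, [16, 118, 184]), (164, [16, 118, 184])]
[(242, [18, 108, 186]), (243, [18, 109, 185]), (244, [17, 109, 185]), (245, [18, 108, 186]), (246, [18, 110, 187]), (247, [18, 108, 187]), (248, [18, 110, 186]), (249, [17, 112, 184]), (250, [17, 114, 183]), (251, [15, 128, 178]), (252, [14, 135, 170]), (253, [14, 143, 162]), (254, [13, 141, 163]), (255, [14, 148, 159])] [(302, [14, 139, 161]), (303, [13, 141, 157]), (304, [13, 141, 156]), (305, [14, 144, 156]), (306, [13, 139, 158]), (307, [14, 141, 161]), (308, [14, 141, 166]), (309, [14, 146, 157]), (310, [14, 141, 139]), (311, [14, 130, 126]), (312, [15, 120, 130]), (313, [15, 120, 140]), (314, [15, 120, 142]), (315, [15, 119, 143]), (316, [15, 119, 142]), (317, [15, 117, 146])]
```

Carton1 sits at (533.3,-402.5) against the block at (533.3,-402.1). Next is carton4.

Request:
{"api": "apply_moves", "payload": {"deltas": [[-0.3,-0.9,0,0,0,0.17,1],[-0.3,-0.9,0,0,0,0,1],[-0.3,-0.9,0,0,0,0,1],[-0.3,-0.9,0,0,0,0,1],[-0.3,-0.9,0,0,0,0,1],[-0.3,-0.9,0,0,0,0,1],[-0.3,-0.9,0,0,0,0,1],[0,-0.65,0,0,0,0,1]]}}

```text
time: 27.88
tool_pos: [387.8, -193.8, 220.2]
tcp_rot: [-180.0, 0.1, 0.0]
ft_force: [-0.4, 0.3, -0.0]
finger_gap: 85.4
grip_force: 0.0
```

Request:
{"api": "apply_moves", "payload": {"deltas": [[0,0,0,0,0,0,1],[0,0,0,0,0,0,1]]}}

```text
time: 28.12
tool_pos: [388.4, -195.5, 220.9]
tcp_rot: [180.0, 0.0, 0.0]
ft_force: [0.3, -0.8, -0.3]
finger_gap: 85.3
grip_force: 0.0
```

```bash
python3 - <<'E'
from h import *
s=sense();print(s["tool_pos"],s["tcp_rot"])
C,k,r=look((468,-190),36,"w12",(60,46))
print(cv2.contourArea(k))
E
```

```text
[ 388.39730197 -195.45136339  220.94129244] [1.79981798e+02 4.83024921e-03 2.73753222e-02]
w12 box (np.int64(223), np.int64(46), np.int64(324), np.int64(175)) px [244  74] [299 156] (array([ 466.8, -186.8]), array([76.7, 54.4]), 1.2)
4301.0
```

Request:
{"api": "apply_moves", "payload": {"deltas": [[0.9,-0.1,0.2,0,0,-0.26,1],[0.9,-0.1,0.4,0,0,0,1],[0.84,0,0.7,0,0,0,1],[0,0,0.9,0,0,0,1],[0,0,0.9,0,0,0,1],[0,0,0.9,0,0,0,1],[0,0,0.9,0,0,0,1],[0,0,0.9,0,0,0,1]]}}

```text
time: 29.18
tool_pos: [467.2, -188.8, 45.8]
tcp_rot: [180.0, 0.0, 1.1]
ft_force: [0.9, 0.3, -0.4]
finger_gap: 85.5
grip_force: 0.0
```

```bash
python3 - <<'E'
from h import *
s=sense();print(s["tool_pos"],s["tcp_rot"]);delta(466.8,-186.8,21,1.2)
E
```

```text
[ 467.24173715 -188.81655124   45.84139137] [1.79996779e+02 9.87010740e-03 1.14278769e+00]
tool shift mm [-0.4 -2.  24.8] units [-0.01 -0.07  0.83] turn units -0.01 deg -0.1
```

Request:
{"api": "apply_moves", "payload": {"deltas": [[-0.01,-0.04,0.6,0,0,0,1],[0,0,0.23,0,0,0,1],[0,0,0,0,0,0,1],[0,0,0,0,0,0,0],[0,0,0,0,0,0,0],[0,0,0,0,0,0,0],[0,0,0,0,0,0,0],[0,0,0,0,0,0,0]]}}

```text
time: 30.18
tool_pos: [467.8, -187.4, 23.3]
tcp_rot: [179.9, -0.1, 1.2]
ft_force: [-0.8, -0.5, 6.3]
finger_gap: 53.3
grip_force: 37.9
```

Request:
{"api": "apply_moves", "payload": {"deltas": [[0,0,-0.3,0,0,0,0],[0,0,-0.9,0,0,0,0],[0,0,-0.9,0,0,0,0],[0,0,-0.9,0,0,0,0],[0,0,-0.9,0,0,0,0],[0,0,-0.9,0,0,0,0],[0,0,-0.5,0,0,0,0],[0,0,0,0,0,0,0]]}}

```text
time: 31.18
tool_pos: [467.4, -187.1, 182.1]
tcp_rot: [179.9, -0.1, 1.2]
ft_force: [0.7, 0.6, -3.0]
finger_gap: 53.3
grip_force: 37.6
```

```bash
python3 - <<'E'
from h import *
s=sense();print(s["tool_pos"],s["tcp_rot"])
for t in("w9",):heldedge(cv2.imread(f"pics/{t}.png"),-14.5,(240,250,310,320))
C,im=shot("wrist","w13");heldedge(im,-14.5,(240,250,310,320));delta(532.8,-402.3,160,0.9)
E
```

```text
[ 467.41361936 -187.06651912  182.14665694] [ 1.79943511e+02 -1.06668508e-01  1.19297898e+00]
expected +x top edge row 229.31686617234246 bottom edge row 203.59448838920895
240 [(227, 15, 38.8), (228, 14, 38.4), (226, 14, 39.2), (242, -13, 32.3)]
250 [(227, 15, 38.8), (226, 14, 39.2), (228, 14, 38.4), (235, -13, 35.3)]
310 [(227, 8, 38.8), (226, 7, 39.2), (228, 6, 38.4), (225, 4, 39.6)]
320 [(226, 7, 39.2), (227, 5, 38.8), (225, 5, 39.6), (233, 3, 36.2)]
expected +x top edge row 229.31956185014374 bottom edge row 203.59678742475234
240 [(228, 14, 38.4), (229, 14, 37.9), (242, -14, 32.3), (227, 13, 38.8)]
250 [(228, 15, 38.4), (229, 14, 37.9), (227, 14, 38.8), (236, -14, 34.9)]
310 [(228, 8, 38.4), (227, 7, 38.8), (229, 6, 37.9), (226, 5, 39.2)]
320 [(227, 6, 38.8), (228, 5, 38.4), (226, 4, 39.2), (233, 3, 36.2)]
tool shift mm [ 61.5 216.9  20.9] units [2.05 7.23 0.7 ] turn units 0.06 deg 0.3
```

Request:
{"api": "apply_moves", "payload": {"deltas": [[0.26,0.5,0,0,0,0.04,0],[0.26,0.96,0,0,0,0,0],[0.26,0.96,0,0,0,0,0],[0.26,0.96,0,0,0,0,0],[0.26,0.96,0,0,0,0,0],[0.26,0.96,0,0,0,0,0],[0.26,0.96,0,0,0,0,0],[0.24,0.96,0,0,0,0,0]]}}

```text
time: 32.22
tool_pos: [532.2, -403.8, 178.8]
tcp_rot: [-179.9, 0.1, 1.0]
ft_force: [0.5, -0.1, -2.0]
finger_gap: 53.6
grip_force: 37.5
```

Request:
{"api": "apply_moves", "payload": {"deltas": [[0,0,0.4,0,0,0,0],[0,0,0.8,0,0,0,0],[0,0,0.8,0,0,0,0],[0,0,0.6,0,0,0,0],[0,0,0,0,0,0,0]]}}

```text
time: 32.85
tool_pos: [531.0, -400.8, 99.9]
tcp_rot: [-179.8, 0.2, 1.0]
ft_force: [-0.1, -0.5, -1.1]
finger_gap: 53.4
grip_force: 37.6
```

Request:
{"api": "apply_moves", "payload": {"deltas": [[0,0,0,0,0,0,0]]}}

```text
time: 32.98
tool_pos: [532.8, -402.5, 103.8]
tcp_rot: [180.0, -0.0, 1.0]
ft_force: [0.1, 0.4, -1.3]
finger_gap: 53.2
grip_force: 37.6
```

Request:
{"api": "apply_moves", "payload": {"deltas": [[0,0,0,0,0,0,0]]}}

```text
time: 33.1
tool_pos: [533.3, -402.9, 104.7]
tcp_rot: [179.9, -0.1, 1.0]
ft_force: [-0.2, 0.2, -2.2]
finger_gap: 53.1
grip_force: 37.6
```

Request:
{"api": "apply_moves", "payload": {"deltas": [[0,0,0,0,0,0,0]]}}

```text
time: 33.22
tool_pos: [533.0, -402.7, 104.3]
tcp_rot: [179.9, -0.1, 1.0]
ft_force: [0.1, 0.5, -1.9]
finger_gap: 53.3
grip_force: 37.6
```

Request:
{"api": "apply_moves", "payload": {"deltas": [[0,-0.01,0.5,0,0,0,0],[0,0,0.1,0,0,0,0],[0,0,0,0,0,0,0],[0,0,0,0,0,0,0]]}}

```text
time: 33.72
tool_pos: [532.4, -401.9, 85.2]
tcp_rot: [-180.0, 0.0, 1.0]
ft_force: [-1.7, 1.3, 5.1]
finger_gap: 53.6
grip_force: 38.8
```

Request:
{"api": "apply_moves", "payload": {"deltas": [[0,0,0.06,0,0,0,0],[0,0,0,0,0,0,0]]}}

```text
time: 33.98
tool_pos: [532.5, -402.0, 85.2]
tcp_rot: [180.0, 0.0, 1.0]
ft_force: [-8.1, 6.1, 16.3]
finger_gap: 53.4
grip_force: 40.1
```

Request:
{"api": "apply_moves", "payload": {"deltas": [[0,0,0.03,0,0,0,0],[0,0,0,0,0,0,0]]}}

```text
time: 34.22
tool_pos: [532.5, -402.0, 85.2]
tcp_rot: [180.0, -0.0, 1.0]
ft_force: [-10.1, 7.7, 21.7]
finger_gap: 53.1
grip_force: 40.8
```

Request:
{"api": "apply_moves", "payload": {"deltas": [[0,0,-0.1,0,0,0,0],[0,0,0,0,0,0,0],[0,0,0,0,0,0,0.75],[0,0,0,0,0,0,1],[0,0,0,0,0,0,1],[0,0,0,0,0,0,1],[0,0,-0.4,0,0,0,1],[0,0,-0.9,0,0,0,1]]}}

```text
time: 35.22
tool_pos: [531.7, -401.2, 123.8]
tcp_rot: [-179.9, 0.1, 1.0]
ft_force: [-0.1, -0.0, 0.5]
finger_gap: 85.5
grip_force: 0.0
```

Request:
{"api": "apply_moves", "payload": {"deltas": [[0,0,-0.9,0,0,0,1],[-0.3,0,-0.9,0,0,0,1],[-0.8,0,-0.9,0,0,0,1],[-0.8,0,-0.9,0,0,0,1],[-0.8,0,-0.9,0,0,0,1],[0,0,0,0,0,0,1],[0,0,0,0,0,0,1]]}}

```text
time: 36.1
tool_pos: [451.8, -403.3, 259.3]
tcp_rot: [180.0, -0.0, 1.0]
ft_force: [-0.4, -0.3, -1.1]
finger_gap: 85.6
grip_force: 0.0
```

```bash
python3 - <<'E'
from h import *
s=sense();print(s["tool_pos"],s["tcp_rot"])
C,im,k=onboard("w14",98)
print(proj(C,[[533+sx*38,-402.4+sy*27,98] for sx in(-1,1) for sy in(-1,1)]).round(1).tolist())
E
```

```text
[ 451.79710775 -403.28952235  259.31724582] [ 1.79995487e+02 -2.74933818e-02  9.99763519e-01]
w14 [231  48] [330 171] [250  69] [310 156] (array([ 532.3, -401.9]), array([74.6, 53.3]), 1.0)
[[308.5, 156.5], [251.3, 155.5], [312.7, 67.8], [250.2, 66.6]]
```

The second carton matches within 1 mm. Next is carton3.

Request:
{"api": "apply_moves", "payload": {"deltas": [[0,0,0,0,0,0.88,1],[0,0,0,0,0,0.88,1],[0,-0.5,0,0,0,0.86,1],[-0.1,-0.95,0,0,0,0,1],[-0.1,-0.95,0,0,0,0,1],[-0.1,-0.95,0,0,0,0,1],[-0.1,-0.95,0,0,0,0,1],[-0.1,-0.95,0,0,0,0,1]]}}

```text
time: 37.15
tool_pos: [465.9, -244.1, 257.7]
tcp_rot: [-179.9, 0.1, -11.0]
ft_force: [0.2, -0.9, 0.9]
finger_gap: 85.5
grip_force: 0.0
```

Request:
{"api": "apply_moves", "payload": {"deltas": [[-0.1,-0.95,0,0,0,0,1],[-0.1,-0.95,0.2,0,0,0,1],[-0.1,-0.95,0.2,0,0,0,1],[-0.1,-0.95,0.2,0,0,0,1],[-0.03,-0.95,0.3,0,0,0,1],[0,-0.95,0.3,0,0,0,1],[0,-0.95,0,0,0,0,1],[0,-0.56,0,0,0,0,1]]}}

```text
time: 38.15
tool_pos: [494.2, -29.2, 222.0]
tcp_rot: [-180.0, 0.1, -10.9]
ft_force: [1.1, 0.2, -0.5]
finger_gap: 85.7
grip_force: 0.0
```

Request:
{"api": "apply_moves", "payload": {"deltas": [[0,0,0,0,0,0,1],[0,0,0,0,0,0,1]]}}

```text
time: 38.4
tool_pos: [494.4, -31.5, 223.2]
tcp_rot: [180.0, 0.0, -11.0]
ft_force: [0.6, 0.7, -0.5]
finger_gap: 85.2
grip_force: 0.0
```

```bash
python3 - <<'E'
from h import *
s=sense();print(s["tool_pos"],s["tcp_rot"])
C,k,r=look((576,-49),36,"w15",(54,44))
print(cv2.contourArea(k));delta(*r[0],45,r[2])
E
```

```text
[494.3959499  -31.51167889 223.21718337] [ 1.79973547e+02  1.81363375e-02 -1.09987438e+01]
w15 box (np.int64(224), np.int64(40), np.int64(333), np.int64(172)) px [251  69] [313 150] (array([575.7, -48.6]), array([75.3, 59.6]), -11.4)
4400.0
tool shift mm [ 83.1   1.  178.3] units [2.77 0.03 5.94] turn units 0.08 deg 0.4
```

Request:
{"api": "apply_moves", "payload": {"deltas": [[0.9,0,0.2,0,0,0.08,1],[0.9,0,0.4,0,0,0,1],[0.9,0,0.7,0,0,0,1],[0.07,0,0.9,0,0,0,1],[0,0,0.9,0,0,0,1],[0,0,0.9,0,0,0,1],[0,0,0.9,0,0,0,1],[0,0,0.9,0,0,0,1]]}}

```text
time: 39.45
tool_pos: [575.9, -48.4, 48.6]
tcp_rot: [180.0, -0.0, -11.4]
ft_force: [0.7, -0.1, -0.3]
finger_gap: 85.2
grip_force: 0.0
```

Request:
{"api": "apply_moves", "payload": {"deltas": [[0,0,0.5,0,0,0,1],[0,0,0.4,0,0,0,1],[0,0,0,0,0,0,1],[0,0,0,0,0,0,0],[0,0,0,0,0,0,0],[0,0,0,0,0,0,0],[0,0,0,0,0,0,0],[0,0,0,0,0,0,0]]}}

```text
time: 40.45
tool_pos: [577.0, -47.4, 23.8]
tcp_rot: [180.0, -0.1, -11.4]
ft_force: [-2.0, -0.8, 6.5]
finger_gap: 54.0
grip_force: 38.5
```

Request:
{"api": "apply_moves", "payload": {"deltas": [[0,0,-0.3,0,0,0,0],[0,0,-0.9,0,0,0,0],[0,0,-0.9,0,0,0,0],[0,0,-0.9,0,0,0,0],[0,0,-0.9,0,0,0,0],[0,0,-0.9,0,0,0,0],[0,0,-0.9,0,0,0,0],[0,0,0,0,0,0,0]]}}

```text
time: 41.45
tool_pos: [577.4, -47.3, 196.2]
tcp_rot: [-180.0, -0.3, -11.4]
ft_force: [-0.3, -0.6, -2.9]
finger_gap: 53.3
grip_force: 37.7
```

```bash
python3 - <<'E'
from h import *
s=sense();print(s["tool_pos"],s["tcp_rot"])
C,im=shot("wrist","w16");heldedge(im,-14.5,(240,250,310,320));
E
```

```text
[577.38790993 -47.26680041 196.22689503] [-179.9846087    -0.27902865  -11.35794074]
expected +x top edge row 229.1089812150068 bottom edge row 203.42703076324082
240 [(226, 8, 39.1), (227, 7, 38.7), (228, 6, 38.3), (225, 5, 39.5)]
250 [(227, 7, 38.7), (226, 7, 39.1), (228, 6, 38.3), (229, 4, 37.8)]
310 [(226, 7, 39.1), (227, 5, 38.7), (225, 5, 39.5), (249, 4, 29.0)]
320 [(226, 7, 39.1), (227, 5, 38.7), (225, 5, 39.5), (224, 2, 40.0)]
```

Request:
{"api": "apply_moves", "payload": {"deltas": [[0,0,0,0,0,-0.9,0],[0,0,0,0,0,-0.9,0],[0,0,0,0,0,-0.88,0],[-0.1,0.6,0,0,0,0,0],[-0.2,0.95,0,0,0,0,0],[-0.2,0.95,0,0,0,0,0],[-0.2,0.95,0,0,0,0,0],[-0.2,0.95,0,0,0,0,0]]}}

```text
time: 42.5
tool_pos: [549.8, -181.3, 192.1]
tcp_rot: [-180.0, 0.1, 0.8]
ft_force: [-0.0, 0.2, -1.5]
finger_gap: 53.2
grip_force: 37.6
```

Request:
{"api": "apply_moves", "payload": {"deltas": [[-0.2,0.95,0,0,0,0,0],[-0.2,0.95,0,0,0,0,0],[-0.2,0.95,0,0,0,0,0],[-0.16,0.95,0,0,0,0,0],[0,0.95,0,0,0,0,0],[0,0.95,0,0,0,0,0],[0,0.95,0,0,0,0,0],[0,0.75,0,0,0,0,0]]}}

```text
time: 43.5
tool_pos: [530.3, -403.7, 191.8]
tcp_rot: [-179.9, 0.1, 0.8]
ft_force: [0.4, 0.2, -1.4]
finger_gap: 53.5
grip_force: 37.6
```

Request:
{"api": "apply_moves", "payload": {"deltas": [[0,0,0.3,0,0,0,0],[0,0,0.6,0,0,0,0],[0,0,0.5,0,0,0,0],[0,0,0,0,0,0,0],[0,0,0,0,0,0,0],[0,0,0,0,0,0,0]]}}

```text
time: 44.25
tool_pos: [532.4, -402.1, 152.5]
tcp_rot: [179.9, -0.1, 0.9]
ft_force: [-0.3, -0.1, -2.3]
finger_gap: 53.1
grip_force: 37.6
```

Request:
{"api": "apply_moves", "payload": {"deltas": [[0,0,0,0,0,0,0]]}}

```text
time: 44.38
tool_pos: [532.2, -402.2, 152.3]
tcp_rot: [179.9, -0.1, 0.9]
ft_force: [-0.4, 0.3, -2.2]
finger_gap: 53.2
grip_force: 37.6
```

Request:
{"api": "apply_moves", "payload": {"deltas": [[0,0,0,0,0,0,0]]}}

```text
time: 44.5
tool_pos: [532.0, -402.1, 151.8]
tcp_rot: [180.0, -0.0, 0.9]
ft_force: [0.2, -0.8, -1.7]
finger_gap: 53.5
grip_force: 37.6
```

Request:
{"api": "apply_moves", "payload": {"deltas": [[0.02,0,0.5,0,0,0,0],[0,0,0.4,0,0,0,0],[0,0,0,0,0,0,0],[0,0,0,0,0,0,0]]}}

```text
time: 45.0
tool_pos: [532.0, -401.6, 123.6]
tcp_rot: [-179.9, 0.1, 0.9]
ft_force: [0.4, 0.3, -1.0]
finger_gap: 53.3
grip_force: 38.0
```

Request:
{"api": "apply_moves", "payload": {"deltas": [[0,0,0.07,0,0,0,0],[0,0,0,0,0,0,0]]}}

```text
time: 45.25
tool_pos: [532.2, -401.8, 122.0]
tcp_rot: [-180.0, 0.0, 0.9]
ft_force: [0.2, -1.2, -1.2]
finger_gap: 53.4
grip_force: 38.0
```

Request:
{"api": "apply_moves", "payload": {"deltas": [[0,0,0.04,0,0,0,0],[0,0,0,0,0,0,0]]}}

```text
time: 45.5
tool_pos: [532.5, -402.0, 121.6]
tcp_rot: [180.0, -0.0, 0.9]
ft_force: [-1.1, 0.9, 2.0]
finger_gap: 53.1
grip_force: 38.4
```

Contact. Releasing, then viewing.

Request:
{"api": "apply_moves", "payload": {"deltas": [[0,0,0,0,0,0,0],[0,0,0,0,0,0,0.75],[0,0,0,0,0,0,1],[0,0,0,0,0,0,1],[0,0,0,0,0,0,1],[0,0,-0.4,0,0,0,1],[0,0,-0.9,0,0,0,1],[0,0,-0.9,0,0,0,1]]}}

```text
time: 46.5
tool_pos: [532.4, -401.9, 188.6]
tcp_rot: [180.0, -0.0, 0.9]
ft_force: [0.0, 0.2, 0.1]
finger_gap: 85.6
grip_force: 0.0
```

Request:
{"api": "apply_moves", "payload": {"deltas": [[-0.3,0,-0.9,0,0,0,1],[-0.8,0,-0.9,0,0,0,1],[-0.8,0,-0.7,0,0,0,1],[-0.8,0,0,0,0,0,1],[0,0,0,0,0,0,1],[0,0,0,0,0,0,1]]}}

```text
time: 47.25
tool_pos: [451.8, -403.2, 262.6]
tcp_rot: [180.0, -0.0, 0.9]
ft_force: [-0.5, -0.1, 0.5]
finger_gap: 85.3
grip_force: 0.0
```

```bash
python3 - <<'E'
from h import *
s=sense();print(s["tool_pos"],s["tcp_rot"])
C,im,k=onboard("w17",134)
print(proj(C,[[533+sx*38,-402.4+sy*27,134] for sx in(-1,1) for sy in(-1,1)]).round(1).tolist())
E
```

```text
[ 451.79896365 -403.19249829  262.56702613] [ 1.79982208e+02 -3.85611211e-02  9.08621984e-01]
w17 [225  39] [337 178] [246  63] [314 161] (array([ 532.5, -401.8]), array([74.5, 53.2]), 0.9)
[[312.0, 161.9], [247.8, 160.8], [317.0, 61.9], [246.1, 60.6]]
```

Aligned. Last carton: carton2.

Request:
{"api": "apply_moves", "payload": {"deltas": [[0,-0.3,0,0,0,-0.46,1],[-0.1,-0.95,0,0,0,0,1],[-0.1,-0.95,0,0,0,0,1],[-0.1,-0.95,0,0,0,0,1],[-0.1,-0.95,0,0,0,0,1],[-0.1,-0.95,0,0,0,0,1],[-0.1,-0.95,0,0,0,0,1],[-0.1,-0.95,0,0,0,0,1]]}}

```text
time: 48.3
tool_pos: [419.7, -194.5, 261.9]
tcp_rot: [-180.0, 0.0, 3.2]
ft_force: [0.3, 1.0, -0.9]
finger_gap: 85.2
grip_force: 0.0
```

Request:
{"api": "apply_moves", "payload": {"deltas": [[-0.1,-0.95,0,0,0,0,1],[-0.1,-0.95,0.2,0,0,0,1],[-0.1,-0.95,0.2,0,0,0,1],[-0.1,-0.95,0.2,0,0,0,1],[-0.1,-0.95,0.3,0,0,0,1],[-0.04,-0.95,0.4,0,0,0,1],[0,-0.95,0,0,0,0,1],[0,-0.95,0,0,0,0,1]]}}

```text
time: 49.3
tool_pos: [391.1, 32.3, 222.8]
tcp_rot: [-180.0, 0.0, 3.2]
ft_force: [-0.3, -0.5, -1.0]
finger_gap: 85.7
grip_force: 0.0
```

Request:
{"api": "apply_moves", "payload": {"deltas": [[0,-0.8,0,0,0,0,1],[0,0,0,0,0,0,1],[0,0,0,0,0,0,1]]}}

```text
time: 49.68
tool_pos: [390.2, 54.6, 223.0]
tcp_rot: [180.0, 0.0, 3.1]
ft_force: [1.0, -0.4, 0.4]
finger_gap: 85.4
grip_force: 0.0
```

```bash
python3 - <<'E'
from h import *
s=sense();print(s["tool_pos"],s["tcp_rot"])
C,k,r=look((473,58.7),36,"w18",(56,44))
print(cv2.contourArea(k));delta(*r[0],45,r[2])
E
```

```text
[390.18953049  54.61529797 223.00790837] [1.79981078e+02 1.38118241e-02 3.12165063e+00]
w18 box (np.int64(235), np.int64(44), np.int64(331), np.int64(170)) px [252  70] [308 152] (array([472.2,  58.4]), array([76.5, 53.6]), 4.8)
4216.0
tool shift mm [ 82.1   0.2 178. ] units [2.74 0.01 5.93] turn units -0.38 deg -1.7
```

Request:
{"api": "apply_moves", "payload": {"deltas": [[0.9,0,0.2,0,0,0,1],[0.9,0,0.4,0,0,0,1],[0.9,0,0.7,0,0,0,1],[0.04,0,0.9,0,0,-0.38,1],[0,0,0.9,0,0,0,1],[0,0,0.9,0,0,0,1],[0,0,0.9,0,0,0,1],[0,0,0.9,0,0,0,1]]}}

```text
time: 50.72
tool_pos: [472.5, 58.0, 48.2]
tcp_rot: [180.0, 0.0, 4.7]
ft_force: [-0.0, -0.7, -0.3]
finger_gap: 85.4
grip_force: 0.0
```

Request:
{"api": "apply_moves", "payload": {"deltas": [[0,0,0.5,0,0,0,1],[0,0,0.4,0,0,0,1],[0,0,0,0,0,0,1],[0,0,0,0,0,0,0],[0,0,0,0,0,0,0],[0,0,0,0,0,0,0],[0,0,0,0,0,0,0],[0,0,0,0,0,0,0]]}}

```text
time: 51.72
tool_pos: [473.4, 59.1, 23.2]
tcp_rot: [180.0, -0.1, 4.8]
ft_force: [-0.2, -0.9, 5.8]
finger_gap: 53.4
grip_force: 37.9
```

Request:
{"api": "apply_moves", "payload": {"deltas": [[0,0,-0.3,0,0,0,0],[0,0,-0.9,0,0,0,0],[0,0,-0.9,0,0,0,0],[0,0,-0.9,0,0,0,0],[0,0,-0.9,0,0,0,0],[0,0,-0.9,0,0,0,0],[0,0,-0.9,0,0,0,0],[0,0,-0.9,0,0,0,0]]}}

```text
time: 52.72
tool_pos: [472.0, 59.1, 221.3]
tcp_rot: [-180.0, 0.0, 4.8]
ft_force: [-0.5, -0.2, -0.5]
finger_gap: 53.7
grip_force: 37.1
```

Request:
{"api": "apply_moves", "payload": {"deltas": [[0,0,-0.6,0,0,0,0],[0,0,0,0,0,0,0],[0,0,0,0,0,0,0]]}}

```text
time: 53.1
tool_pos: [471.8, 59.0, 236.9]
tcp_rot: [-180.0, 0.1, 4.8]
ft_force: [0.7, -0.3, -1.4]
finger_gap: 53.5
grip_force: 37.1
```

```bash
python3 - <<'E'
from h import *
s=sense();print(s["tool_pos"],s["tcp_rot"])
C,im=shot("wrist","w19");heldedge(im,-13,(240,250,310,320));
E
```

```text
[471.80446874  59.03666869 236.92795333] [-1.79992526e+02  9.40836498e-02  4.76939671e+00]
expected +x top edge row 228.01286704198395 bottom edge row 202.80830040563313
240 [(249, -14, 28.5), (228, 14, 37.8), (229, 12, 37.4), (248, -11, 28.9)]
250 [(228, 14, 37.8), (248, -13, 28.9), (229, 13, 37.4), (247, -11, 29.4)]
310 [(227, 6, 38.2), (228, 6, 37.8), (226, 4, 38.7), (229, 3, 37.4)]
320 [(227, 6, 38.2), (228, 6, 37.8), (226, 3, 38.7), (229, 2, 37.4)]
```

Request:
{"api": "apply_moves", "payload": {"deltas": [[0,0,0,0,0,0.85,0],[0.05,0.6,0,0,0,0,0],[0.12,0.95,0,0,0,0,0],[0.12,0.95,0,0,0,0,0],[0.12,0.95,0,0,0,0,0],[0.12,0.95,0,0,0,0,0],[0.12,0.95,0,0,0,0,0],[0.12,0.95,0,0,0,0,0]]}}

```text
time: 54.15
tool_pos: [497.7, -130.3, 236.5]
tcp_rot: [-179.9, 0.1, 0.9]
ft_force: [0.5, 1.0, -0.9]
finger_gap: 53.4
grip_force: 37.2
```

Request:
{"api": "apply_moves", "payload": {"deltas": [[0.12,0.95,0,0,0,0,0],[0.12,0.95,0,0,0,0,0],[0.12,0.95,0,0,0,0,0],[0.12,0.95,0,0,0,0,0],[0.12,0.95,0,0,0,0,0],[0.12,0.95,0,0,0,0,0],[0.12,0.95,0,0,0,0,0],[0.12,0.95,0,0,0,0,0]]}}

```text
time: 55.15
tool_pos: [530.1, -357.6, 236.1]
tcp_rot: [-179.9, 0.1, 0.9]
ft_force: [0.3, -0.7, -0.7]
finger_gap: 53.4
grip_force: 37.2
```

Request:
{"api": "apply_moves", "payload": {"deltas": [[0.05,0.95,0,0,0,0,0],[0,0.55,0,0,0,0,0],[0,0,0.4,0,0,0,0],[0,0,0.6,0,0,0,0],[0,0,0.5,0,0,0,0],[0,0,0,0,0,0,0],[0,0,0,0,0,0,0],[0,0,0,0,0,0,0]]}}

```text
time: 56.15
tool_pos: [533.3, -402.3, 194.2]
tcp_rot: [179.9, -0.1, 0.9]
ft_force: [0.4, 0.1, -0.5]
finger_gap: 53.5
grip_force: 37.2
```

Request:
{"api": "apply_moves", "payload": {"deltas": [[0,0,0,0,0,0,0]]}}

```text
time: 56.28
tool_pos: [533.1, -402.4, 194.0]
tcp_rot: [179.9, -0.1, 0.9]
ft_force: [0.5, -0.0, -1.5]
finger_gap: 53.4
grip_force: 37.2
```

Request:
{"api": "apply_moves", "payload": {"deltas": [[0,0,0,0,0,0,0]]}}

```text
time: 56.4
tool_pos: [532.9, -402.3, 193.5]
tcp_rot: [180.0, -0.0, 0.9]
ft_force: [-0.1, 0.6, -1.4]
finger_gap: 53.9
grip_force: 37.2
```

Request:
{"api": "apply_moves", "payload": {"deltas": [[-0.01,-0.01,0.6,0,0,0,0],[0,0,0.5,0,0,0,0],[0,0,0,0,0,0,0],[0,0,0,0,0,0,0]]}}

```text
time: 56.9
tool_pos: [532.1, -401.4, 159.0]
tcp_rot: [-179.9, 0.1, 0.9]
ft_force: [-0.4, 0.2, -0.6]
finger_gap: 53.4
grip_force: 38.1
```

Request:
{"api": "apply_moves", "payload": {"deltas": [[0,0,0.07,0,0,0,0],[0,0,0,0,0,0,0]]}}

```text
time: 57.15
tool_pos: [532.4, -401.7, 157.7]
tcp_rot: [-180.0, 0.0, 0.9]
ft_force: [-0.7, 0.7, -1.8]
finger_gap: 53.4
grip_force: 38.1
```

Request:
{"api": "apply_moves", "payload": {"deltas": [[0,0,0.05,0,0,0,0],[0,0,0,0,0,0,0]]}}

```text
time: 57.4
tool_pos: [532.6, -401.9, 156.7]
tcp_rot: [180.0, -0.0, 0.9]
ft_force: [0.2, -1.0, 0.4]
finger_gap: 53.7
grip_force: 38.0
```

Just touching. A touch lower, then release.

Request:
{"api": "apply_moves", "payload": {"deltas": [[0,0,0.03,0,0,0,0],[0,0,0,0,0,0,0]]}}

```text
time: 57.65
tool_pos: [532.7, -401.9, 156.6]
tcp_rot: [180.0, -0.0, 0.9]
ft_force: [-1.0, 1.9, 5.0]
finger_gap: 53.4
grip_force: 38.6
```

Request:
{"api": "apply_moves", "payload": {"deltas": [[0,0,0,0,0,0,0.75],[0,0,0,0,0,0,1],[0,0,0,0,0,0,1],[0,0,0,0,0,0,1],[0,0,-0.4,0,0,0,1],[0,0,-0.9,0,0,0,1],[0,0,-0.9,0,0,0,1],[0,0,-0.9,0,0,0,1]]}}

```text
time: 58.65
tool_pos: [532.6, -401.9, 250.6]
tcp_rot: [180.0, -0.0, 0.9]
ft_force: [0.2, 0.1, -0.4]
finger_gap: 85.6
grip_force: 0.0
```

Request:
{"api": "apply_moves", "payload": {"deltas": [[-0.9,0,-0.7,0,0,0,1],[-0.9,0,0,0,0,0,1],[-0.9,0,0,0,0,0,1],[0,0,0,0,0,0,1],[0,0,0,0,0,0,1]]}}

```text
time: 59.28
tool_pos: [452.0, -403.2, 270.5]
tcp_rot: [180.0, -0.1, 0.9]
ft_force: [-0.0, 0.2, -0.8]
finger_gap: 85.2
grip_force: 0.0
```

```bash
python3 - <<'E'
from h import *
s=sense();print(s["tool_pos"],s["tcp_rot"])
C,im,k=onboard("w20",170)
T=cam("top");t=snapshot("top");S=snapshot("scene")
cv2.imwrite("pics/both.png",np.hstack([cv2.resize(t[120:300,150:460],None,fx=1.4,fy=1.4),cv2.resize(S[150:330,90:350],None,fx=1.4,fy=1.4)])[:,:,::-1])
E
```

```text
[ 451.97723506 -403.18253643  270.46101954] [ 1.79956023e+02 -6.46067359e-02  8.58945033e-01]
w20 [217  30] [344 186] [217  30] [343 185] (array([ 533.6, -401.9]), array([104.3,  96.7]), 0.9)
```

View pics/both.png

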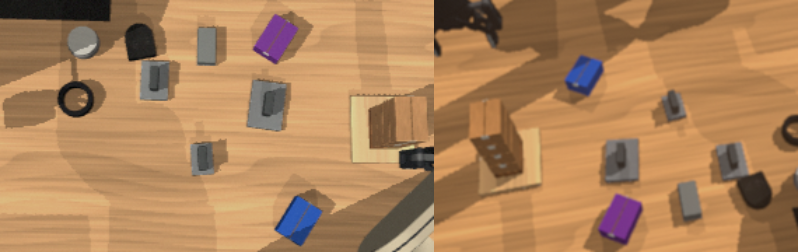

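The column stands straight with four cartons. Weight_b has been knocked aside and is now at about top px (261,177). I'm re-measuring it from close up.

Request:
{"api": "apply_moves", "payload": {"deltas": [[0,-0.3,0,0,0,0.2,1],[0.1,-0.95,0,0,0,0,1],[0.2,-0.95,0,0,0,0,1],[0.2,-0.95,0,0,0,0,1],[0.2,-0.95,0,0,0,0,1],[0.2,-0.95,0,0,0,0,1],[0.2,-0.95,0,0,0,0,1],[0.2,-0.95,0,0,0,0,1]]}}

```text
time: 60.42
tool_pos: [490.7, -192.9, 269.5]
tcp_rot: [-180.0, 0.0, -0.1]
ft_force: [-0.9, -0.7, 0.1]
finger_gap: 85.4
grip_force: 0.0
```

Request:
{"api": "apply_moves", "payload": {"deltas": [[0.2,-0.95,0.2,0,0,0,1],[0.2,-0.95,0.2,0,0,0,1],[0.2,-0.95,0.2,0,0,0,1],[0.2,-0.95,0.2,0,0,0,1],[0.2,-0.95,0.2,0,0,0,1],[0.2,-0.95,0.2,0,0,0,1],[0.17,-0.95,0.2,0,0,0,1],[0,-0.95,0,0,0,0,1]]}}

```text
time: 61.42
tool_pos: [531.4, 35.1, 226.8]
tcp_rot: [-180.0, 0.1, -0.0]
ft_force: [0.3, 0.5, 0.5]
finger_gap: 85.5
grip_force: 0.0
```

Request:
{"api": "apply_moves", "payload": {"deltas": [[0,-0.2,0,0,0,0,1],[0,0,0,0,0,0,1],[0,0,0,0,0,0,1]]}}

```text
time: 61.8
tool_pos: [531.8, 38.7, 227.7]
tcp_rot: [180.0, -0.0, -0.1]
ft_force: [0.1, -0.1, -0.1]
finger_gap: 85.5
grip_force: 0.0
```

```bash
cat >> h.py <<'E'
def grey(tag):
    C,im=shot("wrist",tag);h=cv2.cvtColor(im,cv2.COLOR_BGR2HSV);g=((h[...,1]<70)&(h[...,2]<140)).astype(np.uint8);g=cv2.morphologyEx(g,2,np.ones((3,3)))
    for c in cv2.findContours(g,0,1)[0]:
        if cv2.contourArea(c)>500:print("grey",c[:,0].min(0),c[:,0].max(0),rect(C,c[:,0],12))
    bar=((h[...,1]<70)&(h[...,2]<80)).astype(np.uint8);bar=cv2.morphologyEx(bar,2,np.ones((3,3)))
    for c in cv2.findContours(bar,0,1)[0]:
        if 300<cv2.contourArea(c)<4000:print("dark",c[:,0].min(0),c[:,0].max(0),rect(C,c[:,0],41))
    return C,im
E
python3 - <<'E'
from h import *
s=sense();print(s["tool_pos"],s["tcp_rot"])
C,im=grey("w21");h=cv2.cvtColor(im,cv2.COLOR_BGR2HSV)
E
```

```text
[531.83606704  38.66795269 227.69830781] [ 1.79980768e+02 -9.45017759e-03 -8.79105294e-02]
grey [ 60 359] [119 405] (array([240.5, 319.1]), array([126. ,  59.9]), -67.2)
grey [427 358] [492 403] (array([ 241.9, -232.1]), array([114.5,  65.3]), 72.6)
grey [375 274] [418 330] (array([ 378.8, -116.8]), array([100. ,  28.2]), 27.2)
grey [141 274] [183 330] (array([379.4, 195.6]), array([99.1, 29.5]), -25.8)
grey [339 213] [373 264] (array([465.5, -54.6]), array([68. , 41.5]), 5.5)
grey [  0 161] [ 31 246] (array([505.5, 351.6]), array([110. ,  36.5]), -16.4)
grey [118 118] [171 177] (array([573.8, 186.6]), array([66.6, 52.8]), -24.8)
grey [433 104] [516 191] (array([ 574.7, -176. ]), array([90.7, 69.5]), -6.6)
grey [255  70] [305 144] (array([617.9,  38.9]), array([74.8, 52.6]), -1.6)
grey [357   0] [403  74] (array([684. , -60.7]), array([65.2, 41.2]), 0.0)
grey [219   0] [279  61] (array([690.2,  69.4]), array([56.3, 53.1]), 9.8)
grey [100   0] [171  68] (array([687.1, 181.8]), array([69.5, 59.6]), 89.9)
dark [ 60 359] [119 405] (array([272. , 295.5]), array([115.3,  54.9]), -67.2)
dark [427 358] [492 403] (array([ 273.4, -209.2]), array([104.8,  59.8]), 72.6)
dark [375 274] [418 330] (array([ 398.7, -103.6]), array([91.6, 25.8]), 27.2)
dark [141 274] [183 330] (array([399.3, 182.4]), array([90.7, 27. ]), -25.8)
dark [350 213] [373 264] (array([478.6, -52.8]), array([62.2, 25.7]), 5.5)
dark [  0 161] [ 31 246] (array([514.7, 325.2]), array([100.7,  33.4]), -16.4)
dark [464 118] [513 174] (array([ 581.5, -171.4]), array([56.6, 36.8]), -6.9)
dark [118 118] [171 177] (array([577.2, 174.1]), array([61. , 48.4]), -24.8)
dark [271  75] [304 131] (array([621.9,  31.3]), array([51.4, 32. ]), -0.6)
dark [149   7] [171  67] (array([677. , 147.4]), array([49.8, 18.5]), -12.1)
dark [219   0] [279  61] (array([683.7,  66.8]), array([51.6, 48.7]), 9.8)
```

Weight_b (plate 75×53) is now at (617.9,38.9), yaw −1.5°. Grasping its bar.

Request:
{"api": "apply_moves", "payload": {"deltas": [[0.9,0,0.2,0,0,0,1],[0.9,0,0.4,0,0,0,1],[0.9,0,0.6,0,0,0,1],[0.17,-0.01,0.9,0,0,0.31,1],[0,0,0.9,0,0,0,1],[0,0,0.9,0,0,0,1],[0,0,0.9,0,0,0,1],[0,0,0.9,0,0,0,1]]}}

```text
time: 62.85
tool_pos: [618.0, 38.6, 55.8]
tcp_rot: [180.0, -0.0, -1.5]
ft_force: [-0.2, 1.0, 0.4]
finger_gap: 85.4
grip_force: 0.0
```

Request:
{"api": "apply_moves", "payload": {"deltas": [[0,0,0,0,0,0,1],[0,0,0,0,0,0,1]]}}

```text
time: 63.1
tool_pos: [618.6, 39.1, 57.7]
tcp_rot: [180.0, -0.1, -1.5]
ft_force: [0.8, -0.1, 0.4]
finger_gap: 85.9
grip_force: 0.0
```

```bash
python3 - <<'E'
from h import *
s=sense();print(s["tool_pos"],s["tcp_rot"]);delta(617.9,38.9,31,-1.5)
E
```

```text
[618.56638731  39.11814104  57.7377853 ] [ 1.79998461e+02 -6.43963494e-02 -1.50701524e+00]
tool shift mm [-0.7  0.2 26.7] units [-0.02  0.01  0.89] turn units -0.0 deg -0.0
```

Request:
{"api": "apply_moves", "payload": {"deltas": [[-0.01,0,0.5,0,0,0,1],[0,0,0.37,0,0,0,1],[0,0,0,0,0,0,0.3],[0,0,0,0,0,0,0],[0,0,0,0,0,0,0],[0,0,0,0,0,0,0],[0,0,0,0,0,0,0],[0,0,0,0,0,0,0]], "grip_force": 60}}

```text
time: 64.1
tool_pos: [618.1, 39.7, 31.2]
tcp_rot: [-180.0, -0.1, -1.5]
ft_force: [0.0, 0.4, 4.8]
finger_gap: 14.7
grip_force: 59.6
```

Request:
{"api": "apply_moves", "payload": {"deltas": [[0,0,0,0,0,0,0],[0,0,0,0,0,0,0],[0,0,0,0,0,0,0]]}}

```text
time: 64.47
tool_pos: [618.1, 39.7, 31.2]
tcp_rot: [-180.0, -0.1, -1.5]
ft_force: [-0.1, 1.2, 5.0]
finger_gap: 15.0
grip_force: 59.6
```

Request:
{"api": "apply_moves", "payload": {"deltas": [[0,0,-0.3,0,0,0,0],[0,0,-0.9,0,0,0,0],[0,0,-0.9,0,0,0,0],[0,0,-0.9,0,0,0,0],[0,0,-0.9,0,0,0,0],[0,0,-0.9,0,0,0,0],[0,0,-0.9,0,0,0,0],[0,0,-0.9,0,0,0,0]]}}

```text
time: 65.47
tool_pos: [616.8, 39.6, 228.5]
tcp_rot: [180.0, 0.1, -1.5]
ft_force: [0.3, 0.2, -3.9]
finger_gap: 14.9
grip_force: 58.6
```

Request:
{"api": "apply_moves", "payload": {"deltas": [[0,0,-0.6,0,0,0,0],[0,0,0,0,0,0,0],[0,0,0,0,0,0,0]]}}

```text
time: 65.85
tool_pos: [616.9, 39.6, 244.9]
tcp_rot: [180.0, 0.1, -1.5]
ft_force: [0.7, -0.3, -4.1]
finger_gap: 14.9
grip_force: 58.8
```

```bash
python3 - <<'E'
from h import *
s=sense();print(s["tool_pos"],s["tcp_rot"],s["finger_gap"])
C,im=shot("wrist","w22");heldedge(im,19,(250,262,298,310))
E
```

```text
[616.93363193  39.63674161 244.89188231] [ 1.79997432e+02  1.27665305e-01 -1.46851896e+00] 14.88714674086252
expected +x top edge row 204.98494506354808 bottom edge row 188.05065028174883
250 [(199, -36, 40.9), (200, -28, 40.4), (198, -26, 41.4), (204, 14, 38.3)]
262 [(199, -36, 40.9), (200, -30, 40.4), (198, -25, 41.4), (204, 14, 38.3)]
298 [(199, -36, 40.9), (200, -30, 40.4), (198, -24, 41.4), (204, 14, 38.3)]
310 [(199, -35, 40.9), (200, -29, 40.4), (198, -24, 41.4), (201, -11, 39.8)]
```

The weight is held level and centred (top edge 38.3 mm, gap 15). Carrying it to the column.

Request:
{"api": "apply_moves", "payload": {"deltas": [[0,0,0,0,0,-0.52,0],[-0.1,0.5,0,0,0,0,0],[-0.22,0.9,0,0,0,0,0],[-0.22,0.9,0,0,0,0,0],[-0.22,0.9,0,0,0,0,0],[-0.22,0.9,0,0,0,0,0],[-0.22,0.9,0,0,0,0,0],[-0.22,0.9,0,0,0,0,0]]}}

```text
time: 66.9
tool_pos: [576.8, -139.8, 245.7]
tcp_rot: [-180.0, 0.1, 0.8]
ft_force: [-0.9, 0.2, -3.5]
finger_gap: 15.0
grip_force: 58.8
```

Request:
{"api": "apply_moves", "payload": {"deltas": [[-0.22,0.9,0,0,0,0,0],[-0.22,0.9,0,0,0,0,0],[-0.22,0.9,0,0,0,0,0],[-0.22,0.9,0,0,0,0,0],[-0.22,0.9,0,0,0,0,0],[-0.22,0.9,0,0,0,0,0],[-0.22,0.9,0,0,0,0,0],[-0.1,0.9,0,0,0,0,0]]}}

```text
time: 67.9
tool_pos: [530.7, -356.3, 245.6]
tcp_rot: [-180.0, 0.1, 0.8]
ft_force: [1.0, 0.0, -4.6]
finger_gap: 14.4
grip_force: 58.8
```

Request:
{"api": "apply_moves", "payload": {"deltas": [[0,0.9,0,0,0,0,0],[0,0.67,0,0,0,0,0],[0,0,0,0,0,0,0],[0,0,0,0,0,0,0],[0,0,0,0,0,0,0],[0,0,0,0,0,0,0]]}}

```text
time: 68.65
tool_pos: [533.0, -401.3, 246.6]
tcp_rot: [180.0, -0.0, 1.0]
ft_force: [0.1, -0.5, -3.8]
finger_gap: 15.2
grip_force: 59.1
```

Request:
{"api": "apply_moves", "payload": {"deltas": [[0,0,0,0,0,0,0]]}}

```text
time: 68.78
tool_pos: [533.0, -401.5, 246.6]
tcp_rot: [180.0, -0.0, 0.9]
ft_force: [0.2, 0.5, -4.5]
finger_gap: 14.4
grip_force: 59.0
```

Request:
{"api": "apply_moves", "payload": {"deltas": [[0,0,0,0,0,0,0]]}}

```text
time: 68.9
tool_pos: [532.9, -401.7, 246.6]
tcp_rot: [180.0, -0.0, 0.9]
ft_force: [0.1, -0.2, -3.9]
finger_gap: 15.0
grip_force: 59.0
```

Request:
{"api": "apply_moves", "payload": {"deltas": [[-0.02,0.02,0.5,0,0,0,0],[0,0,0.5,0,0,0,0],[0,0,0.38,0,0,0,0],[0,0,0,0,0,0,0],[0,0,0,0,0,0,0]]}}

```text
time: 69.53
tool_pos: [532.3, -402.5, 205.3]
tcp_rot: [180.0, -0.0, 0.9]
ft_force: [-0.6, -0.3, -3.4]
finger_gap: 15.1
grip_force: 59.1
```

Request:
{"api": "apply_moves", "payload": {"deltas": [[0,0,0.06,0,0,0,0],[0,0,0,0,0,0,0]]}}

```text
time: 69.78
tool_pos: [532.3, -402.5, 203.5]
tcp_rot: [180.0, -0.0, 0.9]
ft_force: [0.4, -0.0, -5.0]
finger_gap: 15.0
grip_force: 59.1
```

Request:
{"api": "apply_moves", "payload": {"deltas": [[0,0,0.05,0,0,0,0],[0,0,0,0,0,0,0]]}}

```text
time: 70.03
tool_pos: [532.2, -402.4, 201.7]
tcp_rot: [-180.0, 0.0, 0.9]
ft_force: [0.5, 0.0, -3.9]
finger_gap: 14.7
grip_force: 59.1
```

Request:
{"api": "apply_moves", "payload": {"deltas": [[0.01,-0.01,0.03,0,0,0,0],[0,0,0,0,0,0,0]]}}

```text
time: 70.28
tool_pos: [532.7, -402.3, 201.2]
tcp_rot: [180.0, -0.0, 0.9]
ft_force: [-0.8, -0.2, -2.1]
finger_gap: 15.1
grip_force: 59.3
```

Request:
{"api": "apply_moves", "payload": {"deltas": [[0,0,0.03,0,0,0,0],[0,0,0,0,0,0,0]]}}

```text
time: 70.53
tool_pos: [532.8, -402.4, 201.2]
tcp_rot: [179.9, -0.1, 0.9]
ft_force: [-2.4, 1.9, 6.1]
finger_gap: 14.9
grip_force: 60.3
```

Seated. Releasing, lifting, then a final numeric check.

Request:
{"api": "apply_moves", "payload": {"deltas": [[0,0,0,0,0,0,0.3],[0,0,0,0,0,0,0.5],[0,0,0,0,0,0,0.8],[0,0,0,0,0,0,0.8],[0,0,-0.3,0,0,0,0.8],[0,0,-0.8,0,0,0,0.8],[0,0,-0.9,0,0,0,0.8],[0,0,-0.9,0,0,0,1]]}}

```text
time: 71.53
tool_pos: [532.6, -402.2, 288.7]
tcp_rot: [180.0, -0.0, 0.9]
ft_force: [0.9, 0.7, 0.7]
finger_gap: 83.9
grip_force: 0.0
```

Request:
{"api": "apply_moves", "payload": {"deltas": [[-0.9,0,-0.7,0,0,0,1],[-0.9,0,0,0,0,0,1],[-0.9,0,0,0,0,0,1],[0,0,0,0,0,0,1],[0,0,0,0,0,0,1]]}}

```text
time: 72.15
tool_pos: [452.0, -403.6, 308.6]
tcp_rot: [180.0, -0.1, 0.9]
ft_force: [0.3, -0.4, -0.2]
finger_gap: 85.1
grip_force: 0.0
```

```bash
python3 - <<'E'
from h import *
s=sense();print(s["tool_pos"],s["tcp_rot"],s["finger_gap"],s["time"])
C,im=shot("wrist","w23");h=cv2.cvtColor(im,cv2.COLOR_BGR2HSV);g=((h[...,1]<80)&(h[...,2]<150)).astype(np.uint8);g=cv2.morphologyEx(g,2,np.ones((3,3)))
for c in cv2.findContours(g,0,1)[0]:
    if cv2.contourArea(c)>1500:print(c[:,0].min(0),c[:,0].max(0),rect(C,c[:,0],182))
print("expect",proj(C,[[532.7+sx*38,-402.2+sy*27,182] for sx in(-1,1) for sy in(-1,1)]).round(1).tolist())
# carton peeking out: saturated brown adjoining the plate
for col in (255,300):print(col,[(r,h[r,col].tolist()) for r in range(164,186,2)])
# caddy still hanging? compare scene crop with that after hanging
a=cv2.imread("pics/s6.png")[165:242,405:450].astype(int);b=snapshot("scene")[165:242,405:450,::-1].astype(int);print("caddy diff",abs(a-b).mean())
E
```

```text
[ 452.01097471 -403.56783181  308.64550817] [ 1.79966813e+02 -5.41083822e-02  9.07525597e-01] 85.07746894834 72.15
[ 59 354] [140 419] (array([ 244.2, -213.8]), array([104.8,  74.4]), -34.3)
[408 348] [501 419] (array([ 250.6, -607.7]), array([103. ,  98.1]), -6.4)
[  4 137] [ 54 180] (array([ 494.1, -193.5]), array([35.7, 35.6]), 4.4)
[245  63] [314 161] (array([ 532.8, -402.1]), array([74. , 53.1]), 1.0)
[79 34] [135 116] (array([ 558.1, -270. ]), array([54.6, 40.9]), -6.7)
[476  22] [559 403] (array([ 404.6, -622.5]), array([384.4,  81.2]), 17.2)
expect [[311.5, 162.9], [246.9, 161.8], [316.4, 62.3], [245.0, 61.0]]
255 [(164, [15, 131, 177]), (166, [15, 135, 174]), (168, [15, 134, 175]), (170, [15, 133, 175]), (172, [14, 134, 168]), (174, [15, 137, 170]), (176, [14, 136, 175]), (178, [14, 128, 169]), (180, [15, 131, 167]), (182, [14, 132, 168]), (184, [14, 131, 163])]
300 [(164, [14, 129, 184]), (166, [14, 135, 183]), (168, [14, 130, 185]), (170, [15, 128, 191]), (172, [15, 130, 182]), (174, [14, 132, 180]), (176, [15, 133, 178]), (178, [15, 132, 168]), (180, [14, 130, 159]), (182, [14, 134, 166]), (184, [14, 133, 165])]
caddy diff 4.608369408369408
```

```bash
python3 -c "from bench import hand_in;print(hand_in())"
```

```text
the job is handed in; nothing more can be done
None
```

I handed the job in at about 72 s: the caddy was hung on the hook first, then all four cartons stacked on the block (each measured on placing within about 1 mm of the others, except the top one, whose image check failed), and weight_b set on top, measured at (532.8, −402.1) mm against the block's (533.3, −402.1) mm.

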